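# Lock the ring mandrel into its bench holder

### The job

Take the steel ring mandrel from its wooden rest and mount it in the bench holder: pinch the brass spring button in flush so that it starts under the rim of the square tube, then slide the mandrel in until the button pops out through the round window, and let go. Feel your way without forcing it, do not drop the mandrel, and leave the other things on the bench where they are.

Things in the scene. Friction and masses are not known exactly. Their poses are not given: they have to be found in the camera images.
- mandrel: loose steel ring mandrel, 258 mm long, 0.2 to 0.36 kg, lying level on the rest. Origin on its axis at the front face of its round collar (32 mm diameter, x = -12 to 0 mm); +x along the axis to the nose, z up. Square tang 20x20 mm from x = 0 to 88; grip block from x = -42 to -12; then a round taper, 22 mm diameter at x = -42 to 13 mm at x = -170. Balance point near x = -38 mm
- nose (a point): centre of the tang's free end, on the axis at x = 88 mm of the mandrel; the last 4 mm of the tang are chamfered by 2.5 mm a side
- grip_block (a point): centre of the mandrel's dark square grip block, 24x24 mm and 30 mm long, flats parallel to the tang's, on the axis at x = -27 mm of the mandrel
- button (a joint): brass spring button, 12 mm diameter, in the tang's +y side, centred at x = 38 mm of the mandrel. Its travel into the tang, m: 0 = out (6 mm proud), 0.006 = flush, 0.0068 = stop. The spring pushes it out with about 2 N when out and 4.5 N when flush. Its flank is straight, so the tube's rim stops it unless it is flush; once under the rim it stays in by itself
- button_face (a point): centre of the button's outer face; moves with the button; axes as the mandrel's
- holder: fixed mandrel holder: dark cast foot (134x104 mm, 14 mm thick) and a saddle in which a grey square tube is clamped, level, its axis 90 mm above the bench over the holder's x axis. Origin on the bench below the tube's axis; the mandrel goes in along +x; z up. The tube is clamped drawn out more or less: its open mouth lies anywhere from x = -72 to -38 mm, so its rim must be felt (or seen)
- mouth_midrange (a point): middle of the mouth's range, on the tube's axis at x = -55, z = 90 mm of the holder (fixed to the foot). Tube: 30x30 mm outside, 22x22 mm inside, 104 mm long, far end closed. Round window of 15 mm through its +y wall, centred 36 mm inside the mouth: with the button in it the mandrel's axes agree with the holder's, the collar is 0.5 to 3.5 mm off the mouth and the button blocks sliding
- rest: fixed wooden rest: foot 180x64x10 mm and two notched uprights, 50 mm wide, 53 mm tall, under the mandrel's grip block and taper, which hold its axis 48 mm above the bench along the rest's +x. The tang overhangs, free on both sides and below. Origin on the bench below the mandrel's collar; z up
- barrel_mallet: wooden barrel mallet, 236 mm long, lying on the bench at the right; leave it alone
- steel_block: polished steel bench block, 64x64x20 mm, at the left; leave it alone
- doming_block: 42 mm steel cube with round hollows, at the left; leave it alone
- tweezers: steel tweezers, 126 mm long, lying at the back; leave it alone
- brass_scrap: bent offcut of brass sheet, 42x50x19 mm, at the back; leave it alone

How it is judged (in metres and radians):
On the way, in this order (a step that is already met when the one before it is completed fails the run):
1. the mandrel is lifted clear of its rest (height (world z) of mandrel above 0.065 m), for 0.1 s.
2. the tube's rim has caught the button: the tang is in the tube and the button is held in without being touched by the fingers (value of joint button above 0.0025 m and contact force between the fingers and button_c0 below 0.1 N and x of nose in the frame of holder between -0.03 and 0.045 m and y of nose in the frame of holder between -0.006 and 0.006 m and z of nose in the frame of holder between 0.084 and 0.096 m), for 0.2 s.
At the end, for the whole second after the job is handed in: The brass button has sprung out through the round window (no more than 2 mm short of fully out) with the tang home in the tube (nose 10 to 52 mm past the holder's origin, within 6 mm of the tube's axis), the mandrel in line with the tube within 0.08 rad, at rest and let go (value of joint button below 0.002 m and x of nose in the frame of holder between 0.01 and 0.052 m and y of nose in the frame of holder between -0.006 and 0.006 m and z of nose in the frame of holder between 0.084 and 0.096 m and angle between the x axis of mandrel and the x axis of holder, either way round below 0.08 rad and linear speed of mandrel below 0.02 m/s and angular speed of mandrel below 0.2 rad/s); the robot touches nothing.
It fails at once if the mandrel is wrenched in the tube: more than 80 N between them (contact force between mandrel and holder above 80 N).
It fails at once if the button is forced against the tube, before it is flush or once it has clicked: more than 25 N between them (contact force between button_c0 and holder above 25 N).
It fails at once if the gripper or arm presses on the holder with more than 30 N (contact force between any of the fingers, the arm and holder above 30 N).
It fails at once if the mandrel is dropped to the bench or tipped up (height (world z) of mandrel below 0.03 m or not (angle between mandrel's own z axis and vertical below 0.7 rad)).
It fails at once if a bystander is moved more than 3 cm (distance of any of barrel_mallet, steel_block, doming_block, tweezers, brass_scrap from where it was at the start of the episode above 0.03 m).
It also fails if it takes over 54 s, if anything falls off the work surface, if the arm or the gripper's body presses on something with over 40 N, if the wrist force passes 120 N, or if a joint passes its speed limit or range.

### The arm

A 6-joint arm with a two-finger parallel gripper is mounted at the origin on a cart in front of the work surface, level with it; the furniture and walls round the work are solid. World frame = base frame: x ahead of the robot, y to its left, z up, the work surface at z = 0. Lengths are in m, angles in degrees, forces in N, time in s.
With the tool pointing down it reaches from about 0.25 to 0.725 m from the base axis. Payload 9.7 kg.
Tool frame: the origin (TCP) lies at the centre of the arm's flange, where the gripper is bolted on; the fingertips stand 173 mm ahead of it and the grasp point (between the pads) lies bot.grip_depth ahead of it (bot.grip_depth is the distance from the TCP to the grasp point, in m); z points along the fingers, y is the direction in which the jaws open and shut (so a half turn about z gives the same grasp; the last joint's range is limited). The gripper opens to 85 mm and grips with 20 to 120 N. Pads are 22 mm wide; open, the fingers measure 114 mm over their backs; the gripper's body (76 mm by 85 mm) begins 54 mm behind the grasp point. The pads swing forward as they close: fully open they stand 13 mm farther back than shut.
Start: joints at [75.057, 4.979, 10.078, 95.1, 0, 90], TCP at [0.142, 0.531, 0.405] pointing down, gripper open.
Joint ranges: [-179.16, 179.16], [-48.56, 103.87], [-65.8, 70.77], [-126.05, 130.52], [-82.76, 87.17], [-180, 180]. Speed limits (degrees/s): [127.2, 127.2, 147.25, 180, 180, 180].

### API

Orientations are given as [roll, pitch, yaw] about the fixed x, y, z axes, in that order (R = Rz(yaw) Ry(pitch) Rx(roll)).
In Python, from workcell import status, viewer, bot gives the robot as it stands. The module is installed in compiled form; this text tells all that it offers.
- The arm moves only by the tool move_arm, never from a script. Its argument "commands" is a list of rows, each an object with "claw": the gripper's target within -1 to 1 (fully open at 1, half-way at 0, shut at -1); "travel": the shift along the tool's x, y, z in cm, a list of three; "turn": the turn about the tool's z in degrees. A call has 1 to 5 rows; each row shifts and turns the commanded pose from where the row before left it, along the tool's axes as they then stand; what a row does not reach is not made up. A row lasts 1/12 s, in which the tool goes at most 41.7 mm and 7.16 degrees, less where a joint would pass 70% of its speed; a pose out of reach is approached as far as the arm can. A call is refused whole if a number of a shift passes 4.17 or a number of a turn 7.16, either way. A call with a gripper value outside its range is refused whole. The fingers move at their own pace and stop on an object; "squeeze" is the grip in N (left out, the last holds). Time passes only in rows, so rows that do not move let the fingers close. It gives the time, the measured TCP pose, the force and the opening at its end, in the units of the state.
- status.get_obs(): the state, without advancing time (a new reading comes with each control period).
- viewer.camera(name): name is "side" or "top" or "wrist"; returns the picture (400x640x3 uint8, blue, green, red); there is no depth.
- viewer.camera_params(name): a dict with "camera_matrix" (3x3 intrinsics, pixels), "xyz" and "rotation" of the camera in the world. Camera axes: x right, y up, looking along -z (the intrinsics and any distortion apply to the point x, -y, -z); pixel columns grow to the right and rows downward; lengths in m; the calibration is good to about 2 mm. A picture is of the moment at which its call begins: read the wrist's pose just before it. camera_params takes no time and is no camera call; for the wrist camera it gives the pose at the moment of the call.
- bot.job_done(): hands the job in, once; it reports no verdict.
The state is a dict: "time": time; "q": joint angles; "qd": joint speeds; "joint_efforts": joint torques, N m; "ee_pos": TCP position; "tcp_rot": TCP orientation; "wrist_force": force on the tool from outside, world axes, zero at the start; "torque": the same for the moment, N m; "opening": finger opening in m.
Only numpy, scipy, OpenCV 4.12 (cv2) and the standard library are available. Lean on these libraries where they do the work, as an engineer would, in place of code of your own. Each camera call takes 0.05 s, during which the arm holds its last target.

## Working session

There is one attempt and no reset: what is moved stays moved. The work goes in short steps, Python scripts to look and compute and a tool call to move; the robot and the scene stay as the last step left them, time stands still between calls to the robot, and variables do not carry over. Pictures are saved under pics/ and viewed, and the job is handed in when it is done.

Besides the shell and the picture viewer there is one more tool, called after ">>>" by a JSON object that holds its "op" and its "data". move_arm: Moves the arm, as the interface text tells. Its arguments: {"type":"object","properties":{"commands":{"type":"array"},"squeeze":{"type":"number"}},"required":["commands"]}

```bash
mkdir -p pics; cat > h.py <<'E'
import numpy as np, cv2
from workcell import status, viewer, bot
def snap(name,f):
    p=viewer.camera_params(name); im=viewer.camera(name); cv2.imwrite('pics/'+f,im)
    np.savez('pics/'+f[:-4]+'.npz',K=np.array(p['camera_matrix']),xyz=np.array(p['xyz']),R=np.array(p['rotation']))
    return im
def load(f):
    d=np.load('pics/'+f+'.npz'); return d
def ray(d,u,v):
    K=d['K']; a=np.linalg.solve(K,[u,v,1.]); r=d['R']@np.array([a[0],-a[1],-a[2]]); return d['xyz'],r/np.linalg.norm(r)
def onz(d,u,v,z):
    o,r=ray(d,u,v); return o+r*(z-o[2])/r[2]
def proj(d,P):
    c=d['R'].T@(np.array(P)-d['xyz']); c=np.array([c[0],-c[1],-c[2]]); p=d['K']@c; return p[:2]/p[2]
def tri(d1,p1,d2,p2):
    o1,r1=ray(d1,*p1);o2,r2=ray(d2,*p2)
    A=np.stack([r1,-r2],1); t=np.linalg.lstsq(A,o2-o1,rcond=None)[0]
    a=o1+r1*t[0];b=o2+r2*t[1]; return (a+b)/2,np.linalg.norm(a-b)
E
python3 - <<'E'
from h import *
for n in ['side','top','wrist']:
    snap(n,n+'0.png'); p=viewer.camera_params(n); print(n,p)
print(status.get_obs(), bot.grip_depth)
E
```

```text
side {'camera_matrix': array([[416.01196554,   0.        , 325.791408  ],
       [  0.        , 416.01196554, 200.77908296],
       [  0.        ,   0.        ,   1.        ]]), 'xyz': array([0.62729192, 1.36501364, 1.27397011]), 'rotation': array([ 47.82790637,  -0.35515756, 176.60338491])}
top {'camera_matrix': array([[425.82697596,   0.        , 324.24021449],
       [  0.        , 425.82697596, 192.040601  ],
       [  0.        ,   0.        ,   1.        ]]), 'xyz': array([0.43739388, 0.02973898, 1.62591054]), 'rotation': array([  3.77876598,   0.36377076, -90.88870158])}
wrist {'camera_matrix': array([[314.26989113,   0.        , 318.03542909],
       [  0.        , 314.26989113, 199.37261028],
       [  0.        ,   0.        ,   1.        ]]), 'xyz': array([0.0718667 , 0.54954149, 0.37192348]), 'rotation': array([-1.65438605e+01,  4.90477906e-02,  7.50437039e+01])}
{'time': 0.15, 'q': array([ 7.50559889e+01,  5.00532113e+00,  1.00429573e+01,  9.51015331e+01,
       -5.34421814e-04,  9.00010605e+01]), 'qd': array([ 0.07998397, -0.16000902,  0.20739456, -0.04595698, -0.05160111,
        0.01293338]), 'joint_efforts': array([ 3.73385164e-04, -5.20762932e+01,  4.65044832e+01,  1.38616344e-02,
        3.13281987e-05, -1.65676352e-05]), 'ee_pos': array([0.14183064, 0.53139166, 0.40411458]), 'tcp_rot': array([-1.79936103e+02,  5.35604150e-04,  1.65054929e+02]), 'wrist_force': array([-0.16922187,  0.18736933,  1.19611368]), 'torque': array([-0.01109832, -0.04409594, -0.03302224]), 'opening': 0.08528631440067563} 0.1547
```

```bash
sed -i "s/R=np.array(p\['rotation'\])/R=Rot.from_euler('xyz',p['rotation'],degrees=True).as_matrix()/; s/^from workcell/from scipy.spatial.transform import Rotation as Rot\nfrom workcell/" h.py
python3 - <<'E'
from h import *
import glob
for n in ['side','top','wrist']:
    p=viewer.camera_params(n)
    np.savez(f'pics/{n}0.npz',K=np.array(p['camera_matrix']),xyz=np.array(p['xyz']),R=Rot.from_euler('xyz',p['rotation'],degrees=True).as_matrix())
d=load('top0'); print(onz(d,320,200,0), onz(load('side0'),320,200,0), status.get_obs()['time'])
E
```

```text
[0.51470433 0.05507309 0.        ] [ 0.56220272 -0.04512594  0.        ] 0.15
```

View pics/side0.png

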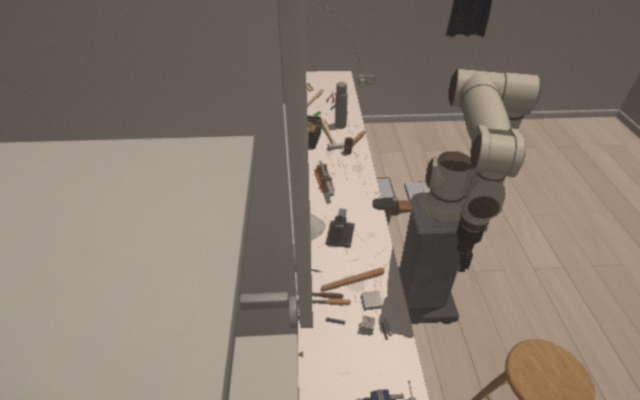

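View pics/top0.png

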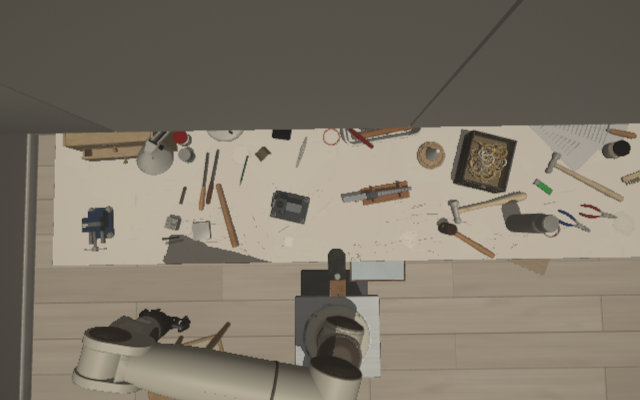

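View pics/wrist0.png

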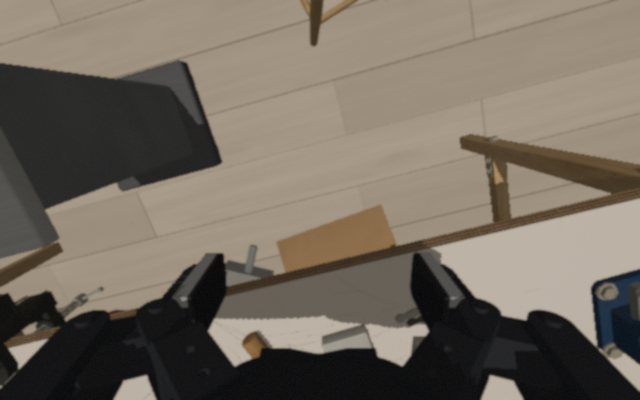

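```bash
python3 - <<'E'
from h import *
a=cv2.imread('pics/top0.png')[165:240,250:430]; cv2.imwrite('pics/top0z.png',cv2.resize(a,None,fx=4.4,fy=4.4,interpolation=cv2.INTER_CUBIC))
a=cv2.imread('pics/side0.png')[150:260,290:380]; cv2.imwrite('pics/side0z.png',cv2.resize(a,None,fx=5,fy=5,interpolation=cv2.INTER_CUBIC))
E
```

```text
(no output)
```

View pics/top0z.png

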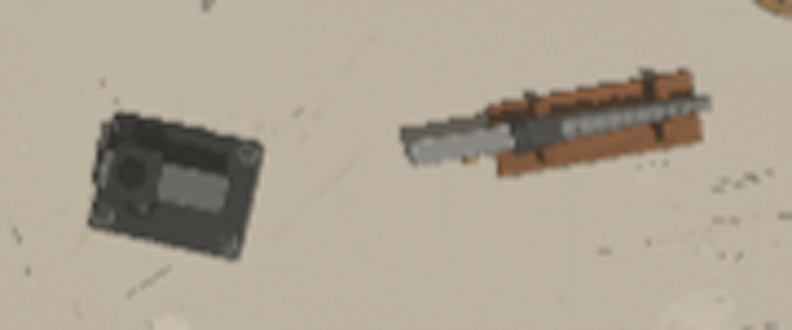

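View pics/side0z.png

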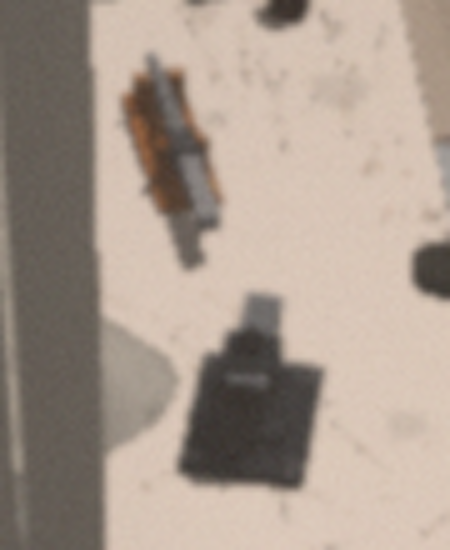

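```bash
python3 - <<'E'
from h import *
d=load('top0')
f=lambda u,v,z: onz(d,250+u/4.4,165+v/4.4,z)
n=f(412,148,.05);t=f(708,103,.05);print('nose',n,'tail',t,np.linalg.norm(n-t),np.degrees(np.arctan2(*(n-t)[1::-1])))
print('collar',f(512,133,.06))
m=f(228,193,.1);s=f(162,184,.1);print('mouth',m,s,np.degrees(np.arctan2(*(s-m)[1::-1])))
for p in [(118,112),(262,145),(240,260),(92,228)]: print('foot',f(*p,.014))
E
```

```text
nose [ 0.51599779 -0.03332887  0.05      ] tail [ 0.549994   -0.28326248  0.05      ] 0.25223510452119274 97.74588858131614
collar [ 0.52673711 -0.11679391  0.06      ]
mouth [0.47919346 0.11913236 0.1       ] [0.48736634 0.17283265 0.1       ] 81.34631269429703
foot [0.55290865 0.21828414 0.014     ]
foot [0.52242619 0.09437165 0.014     ]
foot [0.42391761 0.11456184 0.014     ]
foot [0.45331223 0.24146303 0.014     ]
```

```bash
cat >> h.py <<'E'
def axes(yaw):
    y=np.radians(yaw); return np.array([[np.cos(y),np.sin(y),0],[np.sin(y),-np.cos(y),0],[0,0,-1]])
def st():
    s=status.get_obs(); print('t',round(s['time'],2),'p',np.round(s['ee_pos'],4),'rpy',np.round(s['tcp_rot'],2),'F',np.round(s['wrist_force'],1),'T',np.round(s['torque'],2),'op',round(s['opening'],4)); return s
def plan(target,yaw,n):
    """n rows, equal world steps; turn spread; print travel per row (shift in axes before the row's turn)"""
    s=st(); p=s['ee_pos']; y0=s['tcp_rot'][2]; d=(np.array(target)-p)/n; dy=((yaw-y0+180)%360-180)/n
    for i in range(n):
        print(np.round(axes(y0+i*dy)@d*100,2).tolist(), round(-dy,2))
E
python3 - <<'E'
from h import *
plan([0.5,-0.03,0.38],88,18)
E
```

```text
t 0.15 p [0.1418 0.5314 0.4041] rpy [-179.94    0.    165.05] F [-0.2  0.2  1.2] T [-0.01 -0.04 -0.03] op 0.0853
[-2.73, -2.5, 0.13] 4.28
[-2.91, -2.29, 0.13] 4.28
[-3.07, -2.07, 0.13] 4.28
[-3.21, -1.83, 0.13] 4.28
[-3.34, -1.59, 0.13] 4.28
[-3.45, -1.33, 0.13] 4.28
[-3.54, -1.07, 0.13] 4.28
[-3.61, -0.8, 0.13] 4.28
[-3.66, -0.53, 0.13] 4.28
[-3.69, -0.26, 0.13] 4.28
[-3.7, 0.02, 0.13] 4.28
[-3.69, 0.29, 0.13] 4.28
[-3.66, 0.57, 0.13] 4.28
[-3.6, 0.84, 0.13] 4.28
[-3.53, 1.11, 0.13] 4.28
[-3.44, 1.37, 0.13] 4.28
[-3.33, 1.62, 0.13] 4.28
[-3.2, 1.86, 0.13] 4.28
```

>>> {"op": "move_arm", "data": {"commands": [{"claw":1,"travel":[-2.7,-2.5,0.1],"turn":4.3},{"claw":1,"travel":[-2.9,-2.3,0.1],"turn":4.3},{"claw":1,"travel":[-3.1,-2.1,0.1],"turn":4.3},{"claw":1,"travel":[-3.2,-1.8,0.1],"turn":4.3},{"claw":1,"travel":[-3.3,-1.6,0.1],"turn":4.3}]}}

```text
time: 0.57
ee_pos: [0.2411, 0.3739, 0.3994]
tcp_rot: [-180.0, 0.0, 143.4]
wrist_force: [0.2, 0.4, -0.3]
opening: 0.0853
```

>>> {"op": "move_arm", "data": {"commands": [{"claw":1,"travel":[-3.5,-1.3,0.1],"turn":4.3},{"claw":1,"travel":[-3.5,-1.1,0.1],"turn":4.3},{"claw":1,"travel":[-3.6,-0.8,0.1],"turn":4.3},{"claw":1,"travel":[-3.7,-0.5,0.1],"turn":4.3},{"claw":1,"travel":[-3.7,-0.3,0.1],"turn":4.3}]}}

```text
time: 0.98
ee_pos: [0.3404, 0.2173, 0.3946]
tcp_rot: [180.0, 0.0, 121.9]
wrist_force: [0.6, 0.8, 1.1]
opening: 0.0855
```

>>> {"op": "move_arm", "data": {"commands": [{"claw":1,"travel":[-3.7,0,0.1],"turn":4.3},{"claw":1,"travel":[-3.7,0.3,0.1],"turn":4.3},{"claw":1,"travel":[-3.7,0.6,0.1],"turn":4.3},{"claw":1,"travel":[-3.6,0.8,0.1],"turn":4.3},{"claw":1,"travel":[-3.5,1.1,0.1],"turn":4.3}]}}

```text
time: 1.4
ee_pos: [0.4392, 0.0604, 0.3896]
tcp_rot: [180.0, -0.0, 100.3]
wrist_force: [0.9, 0.5, -0.1]
opening: 0.0854
```

```bash
python3 - <<'E'
from h import *
plan([0.5,-0.03,0.36],88,4)
E
```

```text
t 1.4 p [0.4392 0.0604 0.3896] rpy [179.99  -0.   100.33] F [ 0.9  0.5 -0.1] T [ 0.02 -0.06  0.03] op 0.0854
[-2.5, 1.09, 0.74] 3.08
[-2.43, 1.22, 0.74] 3.08
[-2.36, 1.35, 0.74] 3.08
[-2.29, 1.48, 0.74] 3.08
```

Works as predicted.

>>> {"op": "move_arm", "data": {"commands": [{"claw":1,"travel":[-2.5,1.1,0.7],"turn":3},{"claw":1,"travel":[-2.4,1.2,0.7],"turn":3},{"claw":1,"travel":[-2.4,1.4,0.7],"turn":3},{"claw":1,"travel":[-2.3,1.5,0.7],"turn":3},{"claw":1,"travel":[0,0,0],"turn":0}]}}

```text
time: 1.82
ee_pos: [0.5022, -0.0308, 0.3593]
tcp_rot: [-179.9, 0.0, 88.2]
wrist_force: [0.4, -0.4, -0.2]
opening: 0.0851
```

```bash
python3 - <<'E'
from h import *
st(); snap('wrist','w1.png')
E
```

```text
t 1.82 p [ 0.5022 -0.0308  0.3593] rpy [-1.7987e+02  5.0000e-02  8.8210e+01] F [ 0.4 -0.4 -0.2] T [-0.02  0.02  0.01] op 0.0851
```

View pics/w1.png

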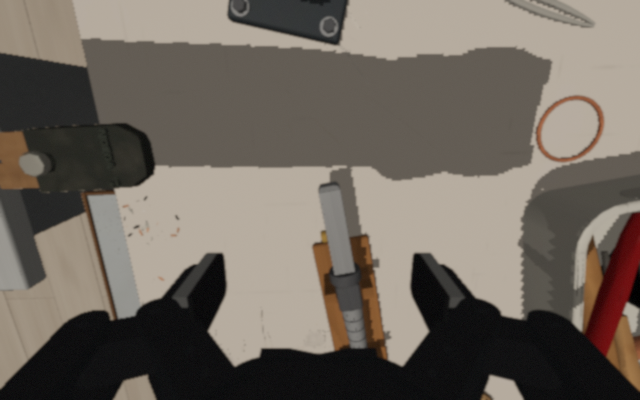

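```bash
python3 - <<'E'
from h import *
a=cv2.imread('pics/w1.png')[170:360,280:400]; cv2.imwrite('pics/w1z.png',cv2.resize(a,None,fx=3,fy=3,interpolation=cv2.INTER_CUBIC))
E
```

```text
(no output)
```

View pics/w1z.png

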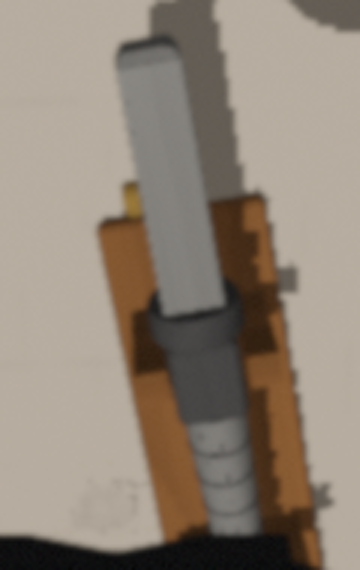

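```bash
python3 - <<'E'
from h import *
d=load('w1')
f=lambda u,v,z: onz(d,280+u/3,170+v/3,z)
A=f(119,66,.058);B=f(181,60,.058);C=f(163,313,.058);D=f(226,303,.058)
for p in (A,B,C,D): print(p)
m1=(A+B)/2;m2=(C+D)/2;print('front mid',m1,'collar mid',m2,np.linalg.norm(m1-m2),np.linalg.norm(A-B),np.linalg.norm(C-D))
print('yaw',np.degrees(np.arctan2(*(m1-m2)[1::-1])))
bt=f(131,200,.048);print('button',bt, f(124,200,.048))
u=(m1-m2)/np.linalg.norm(m1-m2);print('btn x along from collar',(bt-m2)@u,(bt-m1)@u+84e-3)
print('lateral',(bt-m2)@np.array([-u[1],u[0],0]))
E
```

```text
[ 0.50302512 -0.0322546   0.058     ]
[ 0.52136787 -0.03098238  0.058     ]
[ 0.5146659  -0.11469225  0.058     ]
[ 0.53483476 -0.11170621  0.058     ]
front mid [ 0.51219649 -0.03161849  0.058     ] collar mid [ 0.52475033 -0.11319923  0.058     ] 0.0825409966076175 0.018386817835955152 0.020388708756745682
yaw 98.74818841694608
button [ 0.50547631 -0.07953675  0.048     ] [ 0.50323623 -0.07946887  0.048     ]
btn x along from collar 0.036202291323657335 0.03766129471603983
lateral 0.013929991823659326
```

```bash
python3 - <<'E'
from h import *
plan([0.5206,-0.0862,0.26],98.5,4)
E
```

```text
t 1.87 p [ 0.5013 -0.0295  0.3601] rpy [-179.86    0.     88.37] F [-0.6 -0.4 -0.4] T [0.04 0.03 0.  ] op 0.0853
[-1.4, 0.52, 2.5] -2.53
[-1.42, 0.46, 2.5] -2.53
[-1.44, 0.4, 2.5] -2.53
[-1.46, 0.33, 2.5] -2.53
```

>>> {"op": "move_arm", "data": {"commands": [{"claw":1,"travel":[-1.4,0.5,2.5],"turn":-2.5},{"claw":1,"travel":[-1.4,0.5,2.5],"turn":-2.5},{"claw":1,"travel":[-1.4,0.4,2.5],"turn":-2.5},{"claw":1,"travel":[-1.4,0.3,2.5],"turn":-2.5},{"claw":1,"travel":[0,0,0],"turn":0}]}}

```text
time: 2.28
ee_pos: [0.5189, -0.0839, 0.2569]
tcp_rot: [-179.6, -0.1, 98.7]
wrist_force: [-1.1, -0.4, -1.2]
opening: 0.0851
```

```bash
python3 - <<'E'
from h import *
st(); snap('wrist','w2.png'); plan([0.5206,-0.0862,0.2027],98.5,3)
E
```

```text
t 2.28 p [ 0.5189 -0.0839  0.2569] rpy [-1.7964e+02 -1.0000e-01  9.8680e+01] F [-1.1 -0.4 -1.2] T [ 0.06  0.08 -0.03] op 0.0851
t 2.33 p [ 0.519  -0.0832  0.2595] rpy [-1.7975e+02 -9.0000e-02  9.8520e+01] F [-0.3  0.4  0.5] T [-0.04 -0.04 -0.07] op 0.0855
[-0.11, 0.04, 1.89] 0.01
[-0.11, 0.04, 1.89] 0.01
[-0.11, 0.04, 1.89] 0.01
```

View pics/w2.png

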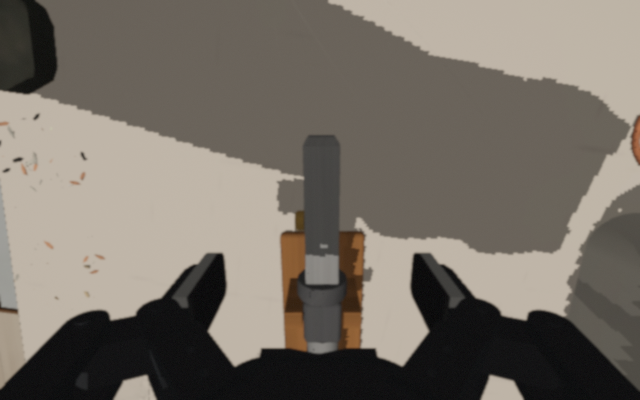

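```bash
python3 - <<'E'
from h import *
d=load('w2')
im=cv2.imread('pics/w2.png').astype(int)
for v in (160,200,230,250): print(v, im[v,290:350].sum(1).tolist())
A=onz(d,304,147,.058);B=onz(d,339,147,.058);C=onz(d,305.5,278,.058);D=onz(d,340,278,.058)
print(A,B,C,D); m1=(A+B)/2;m2=(C+D)/2;u=m1-m2;print(m1,m2,np.linalg.norm(u),np.degrees(np.arctan2(u[1],u[0])))
print('btn',onz(d,300,219,.048))
E
```

```text
160 [295, 295, 298, 294, 296, 295, 298, 298, 298, 297, 294, 287, 263, 235, 215, 212, 212, 211, 211, 208, 208, 209, 213, 213, 208, 213, 209, 210, 210, 211, 209, 208, 208, 204, 206, 209, 209, 211, 209, 210, 208, 210, 212, 212, 214, 211, 211, 210, 217, 232, 265, 287, 293, 295, 295, 298, 295, 298, 295, 298]
200 [296, 293, 292, 293, 296, 295, 298, 298, 295, 295, 294, 297, 291, 266, 236, 215, 207, 206, 207, 206, 205, 210, 207, 207, 207, 211, 206, 208, 210, 210, 208, 207, 208, 208, 206, 207, 203, 204, 206, 203, 205, 207, 208, 204, 207, 207, 211, 211, 221, 256, 282, 292, 298, 301, 297, 297, 298, 299, 297, 295]
230 [379, 395, 427, 441, 397, 313, 254, 228, 209, 192, 187, 186, 191, 188, 191, 198, 205, 205, 202, 204, 204, 205, 205, 205, 206, 208, 207, 205, 206, 207, 208, 208, 207, 208, 205, 204, 203, 203, 204, 203, 204, 203, 205, 207, 205, 204, 206, 203, 214, 231, 255, 261, 259, 260, 261, 264, 260, 258, 255, 256]
250 [285, 282, 282, 278, 280, 282, 283, 277, 273, 270, 267, 272, 268, 270, 251, 232, 212, 203, 203, 204, 201, 196, 202, 206, 208, 208, 206, 205, 206, 207, 206, 208, 205, 203, 207, 201, 204, 202, 202, 203, 200, 202, 204, 204, 205, 206, 207, 198, 187, 172, 165, 157, 159, 151, 148, 143, 143, 146, 148, 149]
[ 0.50255623 -0.03419282  0.058     ] [ 0.52080511 -0.03139721  0.058     ] [ 0.51419322 -0.11114968  0.058     ] [ 0.53456149 -0.10796542  0.058     ]
[ 0.51168067 -0.03279502  0.058     ] [ 0.52437735 -0.10955755  0.058     ] 0.07780547917258765 99.39180991610823
btn [ 0.50578174 -0.07822381  0.048     ]
```

>>> {"op": "move_arm", "data": {"commands": [{"claw":1,"travel":[-0.1,0,1.9],"turn":0},{"claw":1,"travel":[-0.1,0,1.9],"turn":0},{"claw":1,"travel":[-0.1,0.1,1.8],"turn":0},{"claw":1,"travel":[0,0,0],"turn":0},{"claw":1,"travel":[0,0,0],"turn":0}]}}

```text
time: 2.75
ee_pos: [0.5212, -0.0852, 0.2069]
tcp_rot: [180.0, -0.0, 98.6]
wrist_force: [0.4, -0.1, 0.1]
opening: 0.0855
```

```bash
python3 - <<'E'
from h import *
st(); snap('wrist','w3.png'); st()
E
```

```text
t 2.75 p [ 0.5212 -0.0852  0.2069] rpy [ 1.7999e+02 -1.0000e-02  9.8570e+01] F [ 0.4 -0.1  0.1] T [-0.   -0.05  0.02] op 0.0855
t 2.8 p [ 0.5216 -0.0854  0.2077] rpy [1.7991e+02 2.0000e-02 9.8570e+01] F [ 0.8 -0.2  0.2] T [-0.04  0.04 -0.03] op 0.0853
```

View pics/w3.png

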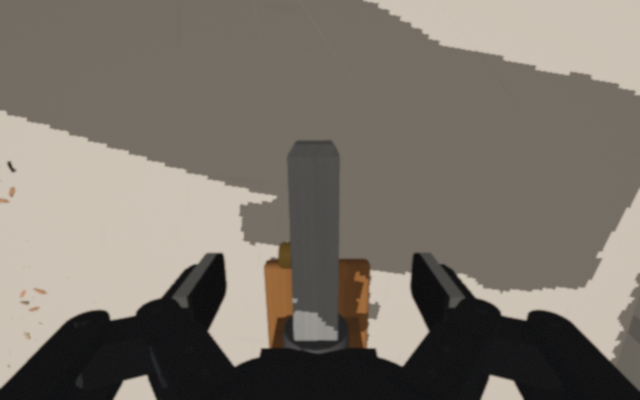

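```bash
python3 - <<'E'
from h import *
d=load('w3')
T=np.array([.5213,-.0853,0]);X=axes(98.6)
for n,p,z in [('btnfront',(285,242),.048),('btnback',(285,266),.048),('L',(289,200),.058),('R',(339,200),.058),('front',(314,156),.058),('nosetip',(314,142),.0555),('collar',(316,341),.058)]:
    print(n,np.round((X@(onz(d,*p,z)-T))[:2]*1000,1))
print(d['xyz'])
E
```

```text
btnfront [ 15.  -14.5]
btnback [  3.3 -14.8]
L [ 37.2 -11.2]
R [37.2  8.2]
front [54.3 -1.5]
nosetip [59.2 -1.5]
collar [-28.6  -0.9]
[ 0.51060503 -0.01398834  0.17469085]
```

>>> {"op": "move_arm", "data": {"commands": [{"claw":1,"travel":[0,-0.12,0.45],"turn":0},{"claw":0.2,"travel":[0,0,0],"turn":0},{"claw":-0.2,"travel":[0,0,0],"turn":0},{"claw":-1,"travel":[0,0,0],"turn":0},{"claw":-1,"travel":[0,0,0],"turn":0}], "squeeze": 100}}

```text
time: 3.22
ee_pos: [0.5202, -0.0862, 0.2016]
tcp_rot: [180.0, 0.0, 98.6]
wrist_force: [0.3, -0.0, 0.5]
opening: 0.0387
```

>>> {"op": "move_arm", "data": {"commands": [{"claw":-1,"travel":[0,0,0],"turn":0},{"claw":-1,"travel":[0,0,0],"turn":0},{"claw":-1,"travel":[0,0,0],"turn":0}]}}

```text
time: 3.47
ee_pos: [0.5202, -0.0863, 0.2016]
tcp_rot: [180.0, 0.0, 98.6]
wrist_force: [-0.9, 1.2, 3.4]
opening: 0.0184
```

```bash
python3 - <<'E'
from h import *
snap('wrist','w4.png'); st()
E
```

```text
t 3.52 p [ 0.5202 -0.0862  0.2015] rpy [1.7997e+02 1.0000e-02 9.8550e+01] F [-0.3  0.6  3.4] T [-0.02  0.11 -0.01] op 0.0189
```

View pics/w4.png

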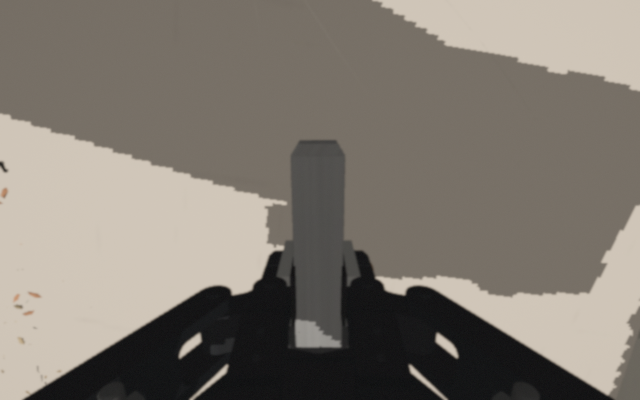

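>>> {"op": "move_arm", "data": {"commands": [{"claw":-1,"travel":[0,0,-0.5],"turn":0},{"claw":-1,"travel":[0,0,-0.5],"turn":0},{"claw":-1,"travel":[0,0,-1],"turn":0},{"claw":-1,"travel":[0,0,-1],"turn":0},{"claw":-1,"travel":[0,0,-1],"turn":0}]}}

```text
time: 3.93
ee_pos: [0.5202, -0.0862, 0.2424]
tcp_rot: [180.0, -0.0, 98.6]
wrist_force: [0.8, -0.2, -2.8]
opening: 0.0184
```

>>> {"op": "move_arm", "data": {"commands": [{"claw":-1,"travel":[0,0,-2],"turn":0},{"claw":-1,"travel":[0,0,-2],"turn":0},{"claw":-1,"travel":[0,0,-2],"turn":0},{"claw":-1,"travel":[0,0,0],"turn":0},{"claw":-1,"travel":[0,0,0],"turn":0}]}}

```text
time: 4.35
ee_pos: [0.5204, -0.0863, 0.3027]
tcp_rot: [179.8, 0.0, 98.6]
wrist_force: [-0.5, 0.0, -3.0]
opening: 0.0187
```

```bash
python3 - <<'E'
from h import *
snap('wrist','w5.png'); st()
plan([.47,-.02,.30],78,5)
E
```

```text
t 4.4 p [ 0.5202 -0.0862  0.3013] rpy [1.7997e+02 1.0000e-02 9.8560e+01] F [-0.2  0.4 -2.8] T [ 0.17  0.07 -0.01] op 0.0184
t 4.4 p [ 0.5202 -0.0862  0.3013] rpy [1.7997e+02 1.0000e-02 9.8560e+01] F [-0.2  0.4 -2.8] T [ 0.17  0.07 -0.01] op 0.0184
[1.46, -0.8, 0.03] 4.11
[1.4, -0.9, 0.03] 4.11
[1.33, -1.0, 0.03] 4.11
[1.26, -1.09, 0.03] 4.11
[1.17, -1.18, 0.03] 4.11
```

View pics/w5.png

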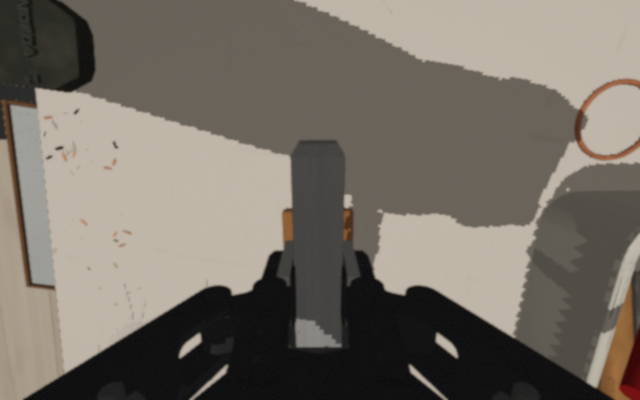

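```bash
python3 - <<'E'
from h import *
plan([.455,.0,.30],77.5,5)
E
```

```text
t 4.4 p [ 0.5202 -0.0862  0.3013] rpy [1.7997e+02 1.0000e-02 9.8560e+01] F [-0.2  0.4 -2.8] T [ 0.17  0.07 -0.01] op 0.0184
[1.9, -1.03, 0.03] 4.21
[1.82, -1.17, 0.03] 4.21
[1.73, -1.3, 0.03] 4.21
[1.63, -1.42, 0.03] 4.21
[1.52, -1.54, 0.03] 4.21
```

>>> {"op": "move_arm", "data": {"commands": [{"claw":-1,"travel":[1.9,-1,0],"turn":4.2},{"claw":-1,"travel":[1.8,-1.2,0],"turn":4.2},{"claw":-1,"travel":[1.7,-1.3,0],"turn":4.2},{"claw":-1,"travel":[1.6,-1.4,0],"turn":4.2},{"claw":-1,"travel":[1.5,-1.5,0],"turn":4.2}]}}

```text
time: 4.82
ee_pos: [0.4545, -0.0003, 0.2997]
tcp_rot: [-179.9, 0.0, 77.3]
wrist_force: [0.7, -0.5, -2.1]
opening: 0.0185
```

>>> {"op": "move_arm", "data": {"commands": [{"claw":-1,"travel":[0,0,0],"turn":0},{"claw":-1,"travel":[0,0,0],"turn":0}]}}

```text
time: 4.98
ee_pos: [0.4549, -0.0004, 0.3003]
tcp_rot: [-179.9, 0.0, 77.7]
wrist_force: [-0.0, -0.7, -2.0]
opening: 0.0183
```

```bash
python3 - <<'E'
from h import *
st();snap('wrist','w6.png'); st()
E
```

```text
t 4.98 p [ 4.549e-01 -4.000e-04  3.003e-01] rpy [-1.7994e+02  2.0000e-02  7.7680e+01] F [-0.  -0.7 -2. ] T [ 0.15 -0.09  0.  ] op 0.0183
t 5.03 p [ 0.4554 -0.0009  0.3004] rpy [-1.7996e+02  2.0000e-02  7.7670e+01] F [ 0.5  0.6 -2.5] T [ 0.16 -0.04 -0.02] op 0.0186
```

View pics/w6.png

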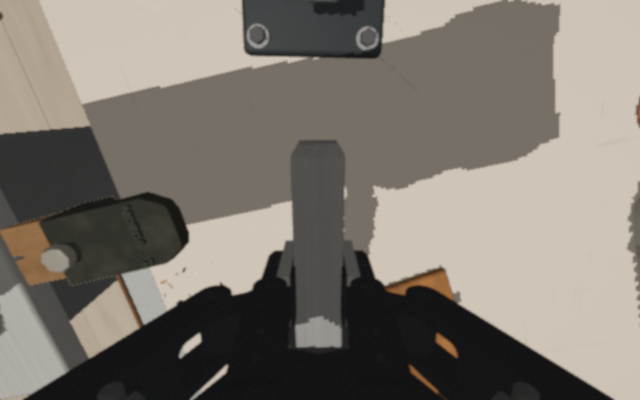

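>>> {"op": "move_arm", "data": {"commands": [{"claw":-1,"travel":[2.3,0,-1.5],"turn":0},{"claw":-1,"travel":[2.2,0,-1.5],"turn":0},{"claw":-1,"travel":[0,0,0],"turn":0},{"claw":-1,"travel":[0,0,0],"turn":0}]}}

```text
time: 5.37
ee_pos: [0.4659, 0.0431, 0.3311]
tcp_rot: [180.0, 0.0, 77.7]
wrist_force: [0.3, 0.5, -3.6]
opening: 0.0187
```

```bash
python3 - <<'E'
from h import *
st();snap('wrist','w7.png'); st()
E
```

```text
t 5.37 p [0.4659 0.0431 0.3311] rpy [1.7998e+02 1.0000e-02 7.7660e+01] F [ 0.3  0.5 -3.6] T [0.09 0.01 0.02] op 0.0187
t 5.42 p [0.4656 0.0426 0.3305] rpy [-1.7996e+02  3.0000e-02  7.7610e+01] F [ 0.4 -0.3 -3.2] T [ 0.16  0.   -0.  ] op 0.0183
```

View pics/w7.png

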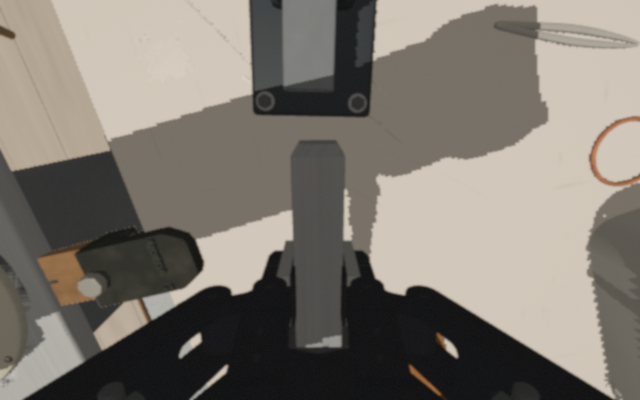

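```bash
python3 - <<'E'
from h import *
a=cv2.imread('pics/w7.png')[0:190,230:400]; cv2.imwrite('pics/w7z.png',cv2.resize(a,None,fx=3.1,fy=3.1,interpolation=cv2.INTER_CUBIC))
im=cv2.imread('pics/w7.png').astype(int).sum(2)
for v in (30,50,70,80,85): print(v,im[v,272:346].tolist())
print(im[80:105,310])
E
```

```text
30 [217, 218, 217, 217, 217, 215, 217, 218, 216, 239, 294, 343, 370, 379, 379, 380, 379, 378, 381, 378, 381, 379, 383, 381, 383, 383, 383, 382, 381, 381, 382, 381, 378, 378, 381, 377, 380, 377, 378, 375, 376, 374, 377, 374, 373, 372, 374, 375, 373, 373, 375, 373, 376, 376, 375, 376, 376, 374, 372, 372, 369, 350, 305, 233, 149, 104, 96, 99, 94, 97, 97, 95, 106, 96]
50 [227, 226, 227, 225, 224, 227, 221, 224, 229, 246, 294, 339, 371, 380, 385, 386, 382, 384, 385, 384, 381, 384, 382, 382, 382, 383, 382, 382, 379, 379, 380, 378, 379, 379, 376, 377, 377, 377, 376, 377, 377, 376, 376, 376, 379, 378, 378, 376, 378, 375, 378, 378, 379, 379, 380, 379, 378, 380, 378, 377, 365, 335, 263, 170, 110, 91, 93, 96, 101, 93, 94, 92, 98, 94]
70 [234, 235, 234, 238, 234, 235, 233, 235, 236, 248, 275, 319, 358, 376, 383, 383, 383, 378, 380, 380, 383, 381, 382, 382, 381, 381, 381, 380, 380, 379, 379, 379, 378, 379, 379, 376, 378, 378, 378, 379, 380, 379, 382, 382, 382, 382, 382, 382, 382, 380, 381, 380, 380, 380, 380, 378, 379, 379, 378, 369, 343, 285, 200, 126, 96, 97, 95, 89, 96, 89, 89, 82, 90, 93]
80 [236, 240, 238, 238, 240, 237, 237, 237, 238, 247, 271, 321, 360, 377, 380, 379, 381, 381, 380, 379, 381, 380, 380, 382, 381, 381, 380, 381, 376, 372, 371, 364, 354, 341, 335, 325, 303, 274, 261, 259, 250, 231, 213, 204, 205, 195, 197, 195, 193, 197, 194, 196, 197, 198, 197, 199, 199, 197, 193, 194, 181, 160, 122, 96, 93, 95, 94, 98, 92, 91, 92, 90, 92, 93]
85 [237, 230, 221, 210, 209, 204, 195, 179, 158, 163, 203, 264, 312, 330, 324, 301, 274, 261, 252, 234, 215, 207, 202, 200, 196, 193, 191, 194, 187, 189, 192, 191, 193, 194, 193, 195, 195, 192, 193, 194, 192, 193, 190, 190, 193, 190, 192, 188, 192, 194, 194, 195, 197, 196, 194, 198, 192, 197, 194, 190, 181, 153, 118, 95, 97, 90, 88, 97, 95, 97, 93, 93, 93, 96]
[261 205 192 194 192 193 193 190 177 172 165 142 110  95  93  91  91  96
  96  91  86  90  90  88  94]
```

View pics/w7z.png

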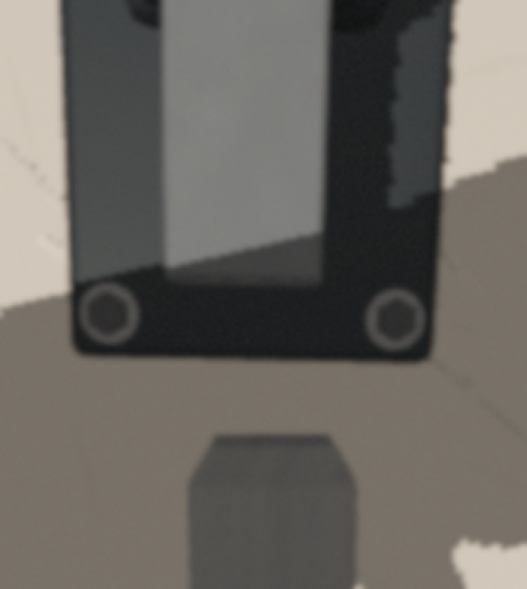

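```bash
python3 - <<'E'
from h import *
d=load('w7'); T=np.array([.4658,.0429,0]); X=axes(77.65)
P={'far':onz(d,308.5,30,.105),'near':onz(d,308.15,70,.105),'mouth':onz(d,308,91.3,.105),'l30':onz(d,282.1,30,.105),'r30':onz(d,334.9,30,.105)}
for k,p in P.items(): print(k,p,np.round((X@(p-T))[:2]*1000,1))
u=P['far']-P['near'];print('yaw',np.degrees(np.arctan2(u[1],u[0])),np.linalg.norm(P['l30']-P['r30']))
za=.3308-.1536
for p in [(291,155),(343.5,155),(317.5,142)]: print(np.round((X@(onz(d,*p,za+.01)-T))[:2]*1000,1))
# screws/foot corners at z=.014
for p in [(230+74/3.1,350/3.1),(230+432/3.1,360/3.1),(230+62/3.1,0),(230+455/3.1,0)]: print('foot',onz(d,*p,.014))
F=[onz(d,*p,.014) for p in [(230+74/3.1,340/3.1),(230+62/3.1,0),(230+432/3.1,350/3.1),(230+453/3.1,0)]]
for a,b in((0,1),(2,3)):
    w=F[b]-F[a];print(np.degrees(np.arctan2(w[1],w[0])))
w=F[2]-F[0];print(np.degrees(np.arctan2(w[1],w[0]))+90,np.linalg.norm(w))
E
```

```text
far [0.48505773 0.15398132 0.105     ] [112.6  -4.9]
near [0.48027456 0.13391458 0.105     ] [92.  -5.3]
mouth [0.4776142  0.12266203 0.105     ] [80.4 -5.5]
l30 [0.4707513  0.15711485 0.105     ] [112.6 -19.6]
r30 [0.49936408 0.15084781 0.105     ] [112.6   9.7]
yaw 76.5929729167759 0.02929107098542181
[55.5 -9.3]
[55.5  9.4]
[60.1  0.2]
foot [0.42553451 0.11969257 0.014     ]
foot [0.52369762 0.09540085 0.014     ]
foot [0.44598679 0.20389764 0.014     ]
foot [0.54451802 0.18231611 0.014     ]
76.41379217879982
76.74901084522499
76.10498927800441 0.10083893723192722
```

>>> {"op": "move_arm", "data": {"commands": [{"claw":-1,"travel":[0,-0.4,2.2],"turn":1.1},{"claw":-1,"travel":[0,-0.3,2.2],"turn":0},{"claw":-1,"travel":[0,0,2.2],"turn":0},{"claw":-1,"travel":[0,0,2.1],"turn":0},{"claw":-1,"travel":[0,0,0],"turn":0}]}}

```text
time: 5.83
ee_pos: [0.4569, 0.0434, 0.2392]
tcp_rot: [-179.6, 0.2, 76.4]
wrist_force: [-1.0, -0.7, -2.7]
opening: 0.0185
```

```bash
python3 - <<'E'
from h import *
st();snap('wrist','w8.png'); snap('side','s8.png');st()
a=cv2.imread('pics/s8.png')[170:270,300:380]; cv2.imwrite('pics/s8z.png',cv2.resize(a,None,fx=6,fy=6,interpolation=cv2.INTER_CUBIC))
E
```

```text
t 5.83 p [0.4569 0.0434 0.2392] rpy [-1.796e+02  1.500e-01  7.641e+01] F [-1.  -0.7 -2.7] T [ 0.16  0.06 -0.04] op 0.0185
t 5.93 p [0.4581 0.0438 0.2436] rpy [-1.7989e+02  5.0000e-02  7.6410e+01] F [ 1.1  0.4 -2.4] T [ 0.19 -0.05  0.03] op 0.018
```

View pics/w8.png

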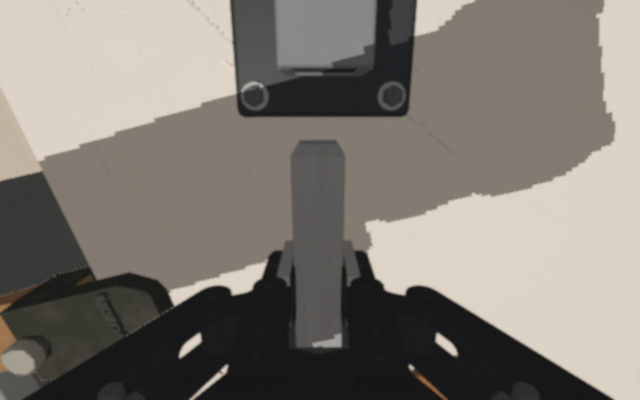

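View pics/s8z.png

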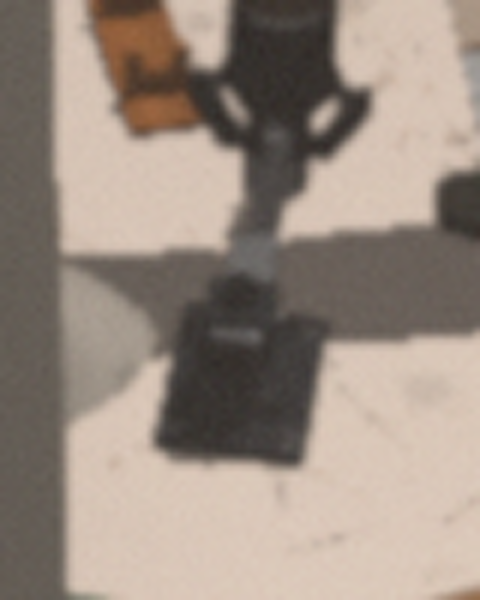

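```bash
python3 - <<'E'
from h import *
im=cv2.imread('pics/w8.png').astype(int).sum(2)
for v in (10,30,50): print(v,im[v,268:284].tolist(),im[v,368:388].tolist())
print(im[55:85,300].tolist())
for v in (160,200,240): print(v,im[v,284:300].tolist(),im[v,336:352].tolist())
E
```

```text
10 [237, 239, 235, 236, 241, 251, 288, 336, 371, 393, 405, 409, 409, 409, 410, 409] [402, 402, 402, 401, 396, 381, 351, 299, 226, 154, 112, 102, 101, 103, 99, 96, 102, 98, 96, 101]
30 [245, 246, 243, 246, 242, 246, 261, 301, 347, 377, 399, 406, 410, 412, 408, 408] [407, 403, 403, 398, 386, 356, 299, 230, 147, 102, 100, 100, 101, 98, 97, 99, 98, 102, 100, 116]
50 [252, 253, 254, 251, 253, 254, 249, 263, 309, 360, 384, 402, 409, 408, 410, 409] [217, 215, 214, 214, 207, 191, 164, 123, 108, 98, 100, 98, 98, 98, 101, 97, 98, 100, 95, 98]
[408, 411, 410, 411, 409, 408, 410, 407, 400, 382, 357, 323, 272, 200, 159, 152, 192, 268, 326, 319, 270, 212, 142, 104, 99, 99, 95, 101, 99, 101]
160 [369, 366, 365, 367, 365, 352, 320, 288, 265, 271, 271, 273, 265, 269, 267, 266] [269, 272, 270, 271, 266, 268, 267, 267, 278, 319, 353, 365, 369, 364, 367, 367]
200 [364, 366, 367, 367, 367, 365, 356, 321, 281, 266, 264, 267, 262, 264, 263, 260] [268, 267, 266, 266, 266, 265, 264, 283, 322, 356, 367, 368, 368, 367, 368, 366]
240 [354, 333, 313, 301, 304, 301, 304, 297, 285, 266, 262, 260, 264, 262, 261, 262] [263, 263, 263, 263, 261, 261, 262, 275, 290, 301, 301, 304, 304, 306, 313, 330]
```

```bash
python3 - <<'E'
from h import *
d=load('w8'); s=status.get_obs(); T=s['ee_pos']; yaw=76.4; X=axes(yaw); print(T)
za=.09
def r(p): return np.round((X@(p-T))[:2]*1000,1)
a=onz(d,325.2,10,.105);b=onz(d,325.1,30,.105);m=onz(d,325,66.8,.105)
l,rr=onz(d,274.7,10,.105),onz(d,375.65,10,.105);print('w',np.linalg.norm(l-rr))
print(r(a),r(b),r(m)); w=a-onz(d,325.05,50,.105);print(np.degrees(np.arctan2(w[1],w[0])), np.degrees(np.arctan2(*(onz(d,274.7,10,.105)-onz(d,276.15,50,.105))[1::-1])),np.degrees(np.arctan2(*(onz(d,375.65,10,.105)-onz(d,374.7,30,.105))[1::-1])))
for p in [(290.1,160),(344.95,160),(291.1,200),(343.9,200),(317.5,142)]: print(r(onz(d,*p,.1)))
print('lip',r(onz(d,325,73.5,.075)),r(onz(d,325,73.5,.079)))
E
```

```text
[0.45805108 0.04375351 0.24356326]
w 0.0289076117461751
[97.5  0.3] [92.3  0.3] [82.4  0.3]
76.5289141676152 76.47410228361699 76.33826702714603
[ 53.4 -11.3]
[53.4  7.4]
[ 39.1 -11.4]
[39.1  7.4]
[59.5 -2. ]
lip [83.2  0.8] [82.8  0.7]
```

```bash
cat > meas.py <<'E'
from h import *
import sys
f=sys.argv[1]
st();im=snap('wrist',f+'.png'); s=st(); g=im.astype(int).sum(2); d=load(f)
def edge(row,a,b,th):
    x=g[row,a:b]; i=np.where((x[:-1]-th)*(x[1:]-th)<=0)[0]; return [round(a+k+(x[k]-th)/(x[k]-x[k+1]+1e-9),1) for k in i]
for v in (10,20,30,40): print(v,edge(v,240,300,320),edge(v,350,400,250))
for v in (160,180,200): print(v,edge(v,280,300,317),edge(v,335,352,317))
print('w',d['xyz'])
E
python3 meas.py w9
```

```text
t 5.93 p [0.4581 0.0438 0.2436] rpy [-1.7989e+02  5.0000e-02  7.6410e+01] F [ 1.1  0.4 -2.4] T [ 0.19 -0.05  0.03] op 0.018
t 5.98 p [0.4585 0.044  0.2447] rpy [-1.800e+02  1.000e-02  7.642e+01] F [-0.4 -0.1 -2.2] T [ 0.15 -0.07  0.02] op 0.0187
10 [np.float64(270.9)] [np.float64(367.7)]
20 [np.float64(271.3)] [np.float64(367.3)]
30 [np.float64(271.8)] [np.float64(366.9)]
40 [np.float64(272.1)] [np.float64(366.3)]
160 [np.float64(290.1)] [np.float64(344.9)]
180 [np.float64(290.3)] [np.float64(344.5)]
200 [np.float64(291.1)] [np.float64(344.0), np.float64(344.0)]
w [0.4751772  0.11374185 0.21125946]
```

>>> {"op": "move_arm", "data": {"commands": [{"claw":-1,"travel":[0.6,0.05,0.1],"turn":0},{"claw":-1,"travel":[0.6,0,0],"turn":0},{"claw":-1,"travel":[0.3,0,0],"turn":0},{"claw":-1,"travel":[0,0,0],"turn":0},{"claw":-1,"travel":[0,0,0],"turn":0}]}}

```text
time: 6.4
ee_pos: [0.4625, 0.0594, 0.2435]
tcp_rot: [180.0, -0.0, 76.5]
wrist_force: [-0.0, 0.2, -1.6]
opening: 0.0184
```

```bash
python3 meas.py w10; python3 - <<'E'
from h import *
snap('side','s10.png')
a=cv2.imread('pics/s10.png')[170:270,300:380]; cv2.imwrite('pics/s10z.png',cv2.resize(a,None,fx=6,fy=6,interpolation=cv2.INTER_CUBIC))
a=cv2.imread('pics/w10.png')[0:300,220:420]; cv2.imwrite('pics/w10z.png',cv2.resize(a,None,fx=2,fy=2))
E
```

```text
t 6.4 p [0.4625 0.0594 0.2435] rpy [179.98  -0.    76.51] F [-0.   0.2 -1.6] T [ 0.14 -0.01  0.1 ] op 0.0184
t 6.45 p [0.4624 0.0592 0.2434] rpy [179.99   0.    76.49] F [ 0.1 -0.1 -2.4] T [ 0.17 -0.02  0.07] op 0.0186
10 [np.float64(268.2)] [np.float64(364.8)]
20 [np.float64(268.5)] [np.float64(364.4)]
30 [np.float64(268.9)] [np.float64(364.1)]
40 [np.float64(269.3)] [np.float64(363.7)]
160 [np.float64(290.0)] [np.float64(345.0)]
180 [np.float64(290.3)] [np.float64(344.5)]
200 [np.float64(291.1)] [np.float64(343.9)]
w [0.47961165 0.12941411 0.2113001 ]
```

View pics/w10z.png

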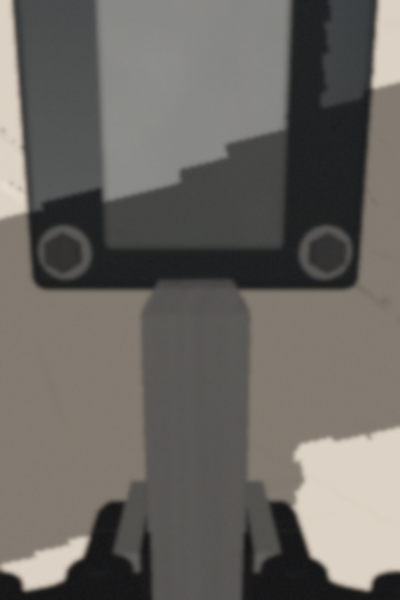

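View pics/s10z.png

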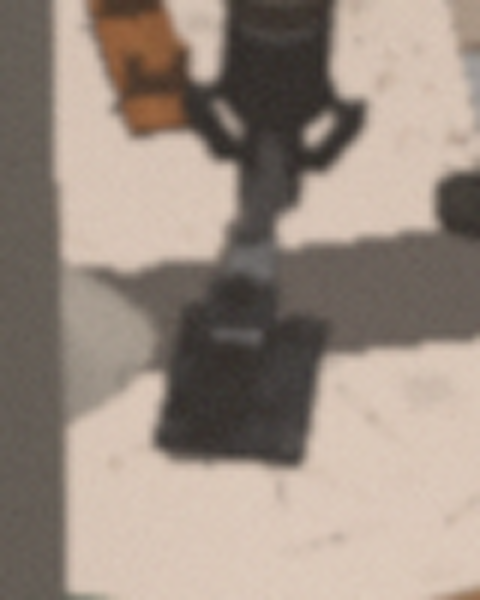

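```bash
python3 - <<'E'
from h import *
d=load('w10'); T=np.array([.4625,.0593,0]); X=axes(76.5)
for p,z in [((316,123.5),.105),((317,140.5),.0975),((317,156),.1),((290,241),.09),((317.5,140),.0975)]: print(np.round((X@(onz(d,*p,z)-T))[:2]*1000,1))
E
```

```text
[66.6 -0.4]
[60.3 -0.1]
[55.1 -0.1]
[ 17.9 -11.5]
[60.5  0.1]
```

>>> {"op": "move_arm", "data": {"commands": [{"claw":-1,"travel":[0.3,-0.03,0],"turn":0},{"claw":-1,"travel":[0.3,0,0],"turn":0},{"claw":-1,"travel":[0.3,0,0],"turn":0},{"claw":-1,"travel":[0.3,0,0],"turn":0}]}}

```text
time: 6.83
ee_pos: [0.465, 0.071, 0.2432]
tcp_rot: [180.0, -0.0, 76.5]
wrist_force: [0.6, 0.4, -1.9]
opening: 0.0185
```

```bash
python3 meas.py w11
```

```text
t 6.83 p [0.465  0.071  0.2432] rpy [180.    -0.    76.46] F [ 0.6  0.4 -1.9] T [ 0.2 -0.   0. ] op 0.0185
t 6.88 p [0.4651 0.0714 0.2432] rpy [ 1.800e+02 -1.000e-02  7.647e+01] F [-0.2 -0.  -2.8] T [0.17 0.01 0.01] op 0.0187
10 [np.float64(269.4)] [np.float64(365.7)]
20 [np.float64(269.4)] [np.float64(365.4)]
30 [np.float64(269.8)] [np.float64(365.0)]
40 [np.float64(270.1)] [np.float64(364.7)]
160 [] []
180 [np.float64(290.3)] [np.float64(344.5)]
200 [np.float64(291.0)] [np.float64(344.0), np.float64(344.0)]
w [0.4821197  0.14103865 0.21097101]
```

View pics/w11.png

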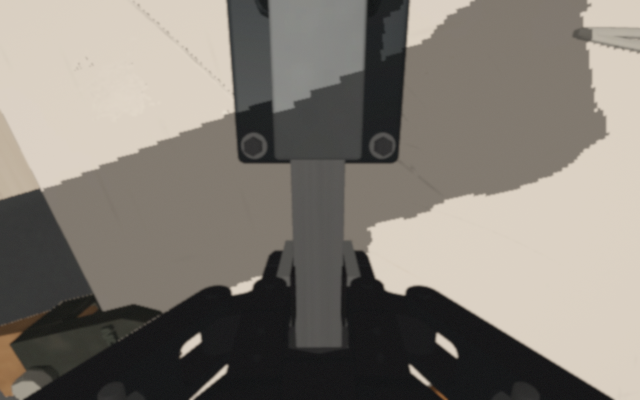

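>>> {"op": "move_arm", "data": {"commands": [{"claw":-1,"travel":[0.5,0,0],"turn":0},{"claw":-1,"travel":[0.5,0,0],"turn":0},{"claw":-1,"travel":[0.5,0,0],"turn":0},{"claw":-1,"travel":[0.5,0,0],"turn":0}]}}

```text
time: 7.22
ee_pos: [0.4697, 0.0907, 0.2432]
tcp_rot: [180.0, -0.0, 76.5]
wrist_force: [0.5, -0.5, -1.3]
opening: 0.0185
```

>>> {"op": "move_arm", "data": {"commands": [{"claw":-1,"travel":[0.5,0,0],"turn":0},{"claw":-1,"travel":[0.5,0,0],"turn":0},{"claw":-1,"travel":[0.1,0,0],"turn":0},{"claw":-1,"travel":[0,0,0],"turn":0},{"claw":-1,"travel":[0,0,0],"turn":0}]}}

```text
time: 7.63
ee_pos: [0.4721, 0.1009, 0.2432]
tcp_rot: [-180.0, 0.0, 76.5]
wrist_force: [-0.6, -0.1, -1.5]
opening: 0.0186
```

```bash
python3 meas.py w12
```

```text
t 7.63 p [0.4721 0.1009 0.2432] rpy [-179.99    0.     76.47] F [-0.6 -0.1 -1.5] T [ 0.19 -0.05  0.  ] op 0.0186
t 7.68 p [0.4721 0.1008 0.2432] rpy [-180.      0.     76.46] F [ 0.5  0.  -1.7] T [ 0.16 -0.04 -0.01] op 0.0183
10 [] [np.float64(398.7)]
20 [] []
30 [] []
40 [] []
160 [] []
180 [] []
200 [] []
w [0.48927794 0.1709554  0.21094577]
```

View pics/w12.png

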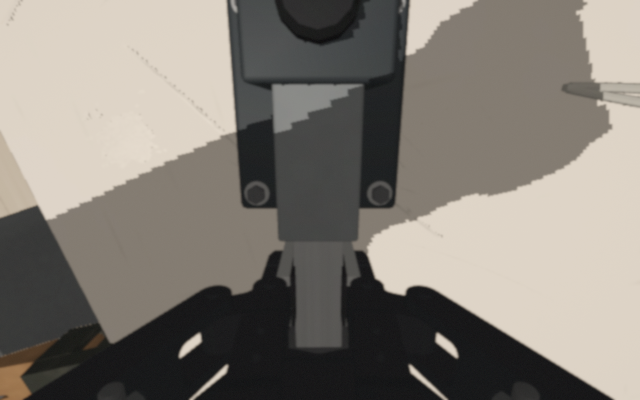

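```bash
python3 - <<'E'
from h import *
d=load('w12'); T=np.array([.4721,.1009,0]); X=axes(76.47)
for p,z in [((317,240.5),.105),((350,240.5),.09),((350,240.5),.1),((350,240.5),.11)]: print(np.round((X@(onz(d,*p,z)-T))[:2]*1000,1))
E
python3 -c "
import cv2
a=cv2.imread('pics/w12.png')[200:360,250:390];cv2.imwrite('pics/w12z.png',cv2.resize(a,None,fx=5,fy=5,interpolation=cv2.INTER_CUBIC)[:600,:800])"
```

```text
[24.9 -0.1]
[18.2 13.6]
[22.7 12.5]
[27.1 11.4]
```

View pics/w12z.png

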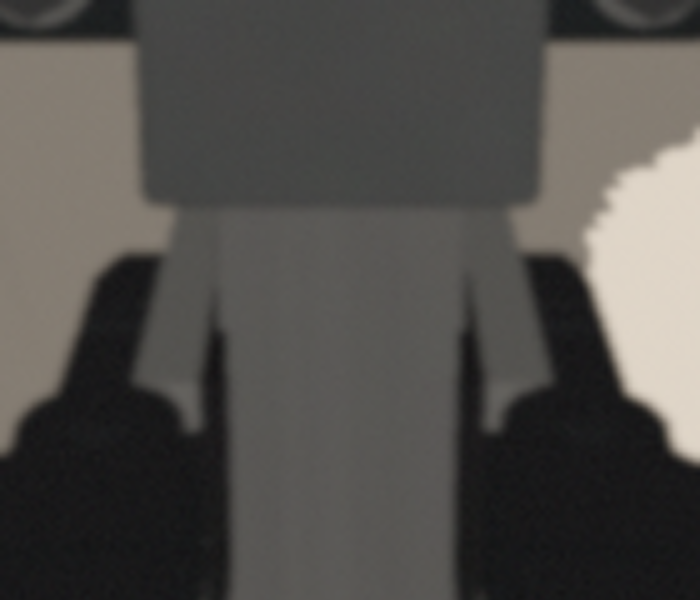

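>>> {"op": "move_arm", "data": {"commands": [{"claw":-1,"travel":[0.3,0,0],"turn":0},{"claw":-1,"travel":[0.3,0,0],"turn":0},{"claw":-1,"travel":[0.1,0,0],"turn":0},{"claw":-1,"travel":[0.1,0,0],"turn":0}]}}

```text
time: 8.02
ee_pos: [0.474, 0.1088, 0.2431]
tcp_rot: [-180.0, 0.0, 76.5]
wrist_force: [0.0, -0.1, -2.3]
opening: 0.0183
```

>>> {"op": "move_arm", "data": {"commands": [{"claw":-1,"travel":[0.1,0,0],"turn":0}]}}

```text
time: 8.1
ee_pos: [0.4743, 0.1097, 0.2432]
tcp_rot: [-180.0, 0.0, 76.5]
wrist_force: [0.2, -0.2, -2.8]
opening: 0.019
```

>>> {"op": "move_arm", "data": {"commands": [{"claw":-1,"travel":[0.1,0,0],"turn":0}]}}

```text
time: 8.18
ee_pos: [0.4745, 0.1107, 0.2432]
tcp_rot: [-180.0, 0.0, 76.5]
wrist_force: [0.1, -1.1, -1.6]
opening: 0.0183
```

>>> {"op": "move_arm", "data": {"commands": [{"claw":-1,"travel":[0.1,0,0],"turn":0},{"claw":-1,"travel":[0,0,0],"turn":0}]}}

```text
time: 8.35
ee_pos: [0.4747, 0.1117, 0.2432]
tcp_rot: [-180.0, -0.0, 76.5]
wrist_force: [0.5, -0.5, -2.2]
opening: 0.0186
```

```bash
python3 meas.py w13 | head -2
python3 -c "
import cv2
a=cv2.imread('pics/w13.png')[200:360,250:390];cv2.imwrite('pics/w13z.png',cv2.resize(a,None,fx=5,fy=5,interpolation=cv2.INTER_CUBIC)[:600,:800])"
```

```text
t 8.35 p [0.4747 0.1117 0.2432] rpy [-180.     -0.     76.46] F [ 0.5 -0.5 -2.2] T [ 0.14 -0.08  0.01] op 0.0186
t 8.4 p [0.4747 0.1116 0.2432] rpy [-180.      0.     76.46] F [-0.1 -0.2 -2.5] T [ 0.16 -0.06  0.07] op 0.0183
```

View pics/w13z.png

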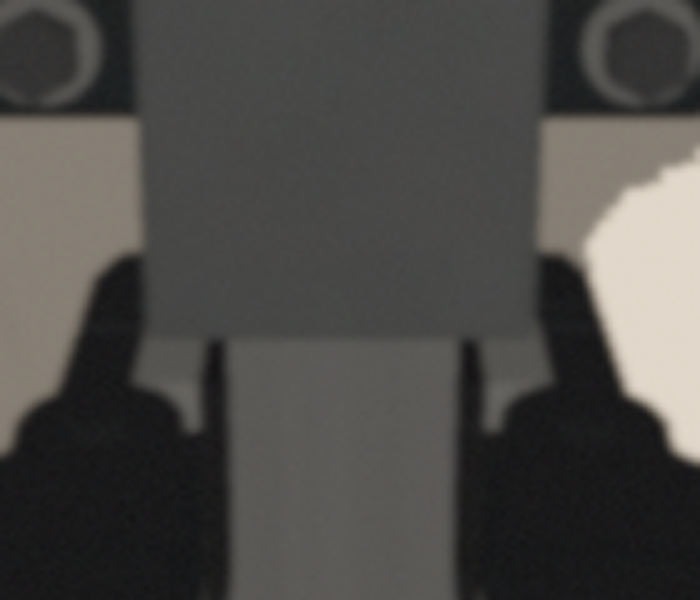

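```bash
python3 - <<'E'
from h import *
d=load('w13'); T=np.array([.4747,.1117,0]); X=axes(76.47)
for p,z in [((317,267.5),.105),((317,240.5),.105)]: print(np.round((X@(onz(d,*p,z)-T))[:2]*1000,1))
d=load('w12'); T=np.array([.4721,.1009,0]);print((X@(onz(d,317,240.5,.105)-T))*1000)
E
```

```text
[13.9 -0.1]
[24.9 -0.1]
[  24.92094461   -0.1296699  -105.        ]
```

>>> {"op": "move_arm", "data": {"commands": [{"claw":-1,"travel":[0.05,0,0],"turn":0},{"claw":-1,"travel":[0,0,0],"turn":0}], "squeeze": 20}}

```text
time: 8.57
ee_pos: [0.4748, 0.1121, 0.2432]
tcp_rot: [180.0, -0.0, 76.5]
wrist_force: [-0.5, -0.4, -2.4]
opening: 0.0185
```

>>> {"op": "move_arm", "data": {"commands": [{"claw":-0.45,"travel":[0,0,0],"turn":0},{"claw":-0.4,"travel":[0,0,0],"turn":0},{"claw":-0.3,"travel":[0,0,0],"turn":0},{"claw":-0.2,"travel":[0,0,0],"turn":0},{"claw":-0.1,"travel":[0,0,0],"turn":0}]}}

```text
time: 8.98
ee_pos: [0.4749, 0.112, 0.2433]
tcp_rot: [180.0, -0.0, 76.5]
wrist_force: [0.2, -0.9, -0.9]
opening: 0.0382
```

```bash
python3 meas.py w14 | head -2
python3 -c "
import cv2
a=cv2.imread('pics/w14.png')[200:360,250:390];cv2.imwrite('pics/w14z.png',cv2.resize(a,None,fx=5,fy=5,interpolation=cv2.INTER_CUBIC)[:600,:800])"
```

```text
t 8.98 p [0.4749 0.112  0.2433] rpy [ 1.7999e+02 -1.0000e-02  7.6450e+01] F [ 0.2 -0.9 -0.9] T [ 0.   -0.   -0.02] op 0.0382
t 9.03 p [0.4749 0.1121 0.2433] rpy [179.99  -0.    76.46] F [ 0.1 -0.2  0.3] T [ 0.04  0.04 -0.  ] op 0.0381
```

View pics/w14z.png

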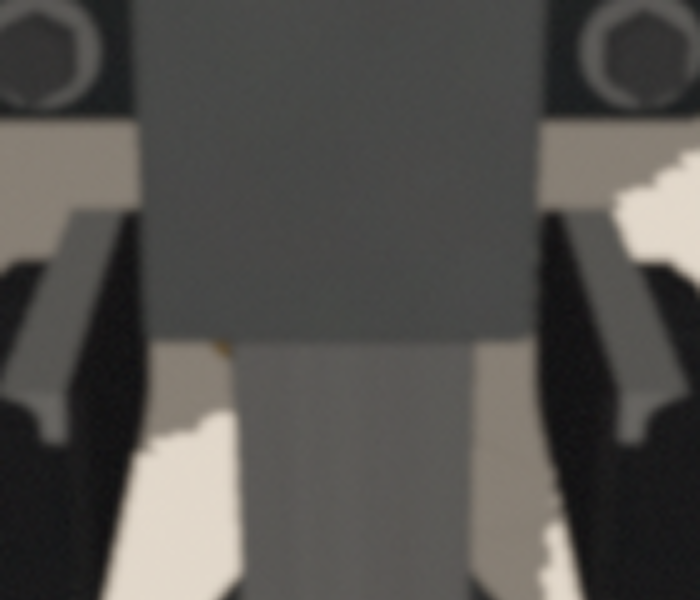

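>>> {"op": "move_arm", "data": {"commands": [{"claw":0.3,"travel":[0,0,0],"turn":0},{"claw":0.6,"travel":[0,0,0],"turn":0},{"claw":0.6,"travel":[0,0,0],"turn":0},{"claw":0.6,"travel":[-1,0,0],"turn":0},{"claw":0.6,"travel":[-1,0,0],"turn":0}]}}

```text
time: 9.45
ee_pos: [0.4699, 0.0921, 0.2431]
tcp_rot: [-180.0, 0.0, 76.5]
wrist_force: [-0.5, -0.6, -0.6]
opening: 0.0685
```

>>> {"op": "move_arm", "data": {"commands": [{"claw":0.6,"travel":[-1.2,0,0.1],"turn":0},{"claw":0.6,"travel":[-1.2,0,0.1],"turn":0},{"claw":0.6,"travel":[-1.1,0,0],"turn":0},{"claw":0.6,"travel":[0,0,0],"turn":0},{"claw":0.6,"travel":[0,0,0],"turn":0}]}}

```text
time: 9.87
ee_pos: [0.4618, 0.0576, 0.2413]
tcp_rot: [180.0, -0.0, 76.4]
wrist_force: [0.5, 0.3, 0.6]
opening: 0.068
```

```bash
python3 meas.py w15 | head -2
```

```text
t 9.87 p [0.4618 0.0576 0.2413] rpy [ 1.7998e+02 -1.0000e-02  7.6350e+01] F [0.5 0.3 0.6] T [-0.03 -0.02 -0.  ] op 0.068
t 9.92 p [0.4619 0.0581 0.2413] rpy [ 1.7998e+02 -2.0000e-02  7.6390e+01] F [-1.   0.1  0.5] T [-0.01 -0.01  0.02] op 0.0684
```

View pics/w15.png

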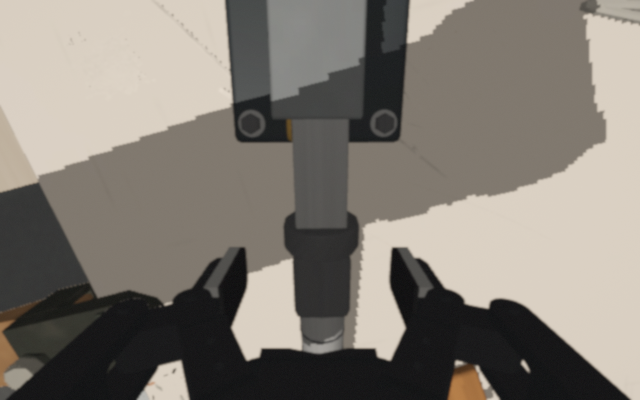

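>>> {"op": "move_arm", "data": {"commands": [{"claw":0.2,"travel":[0,0.05,0],"turn":0},{"claw":-0.1,"travel":[0,0,0],"turn":0},{"claw":-0.3,"travel":[0,0,0],"turn":0},{"claw":-1,"travel":[0,0,0],"turn":0},{"claw":-1,"travel":[0,0,0],"turn":0}], "squeeze": 25}}

```text
time: 10.33
ee_pos: [0.4626, 0.0587, 0.2413]
tcp_rot: [180.0, -0.0, 76.5]
wrist_force: [0.2, 1.0, 0.7]
opening: 0.0236
```

>>> {"op": "move_arm", "data": {"commands": [{"claw":-1,"travel":[0,0,0],"turn":0},{"claw":-1,"travel":[0,0,0],"turn":0}]}}

```text
time: 10.5
ee_pos: [0.4625, 0.0586, 0.2413]
tcp_rot: [180.0, -0.0, 76.5]
wrist_force: [1.8, 1.4, 0.7]
opening: 0.0238
```

```bash
python3 meas.py w16 | head -2
```

```text
t 10.5 p [0.4625 0.0586 0.2413] rpy [ 1.7999e+02 -3.0000e-02  7.6470e+01] F [1.8 1.4 0.7] T [ 0.24 -0.21 -0.08] op 0.0238
t 10.55 p [0.4626 0.0586 0.2413] rpy [ 1.7999e+02 -3.0000e-02  7.6470e+01] F [1.3 0.7 1.2] T [ 0.38 -0.12 -0.06] op 0.0234
```

View pics/w16.png

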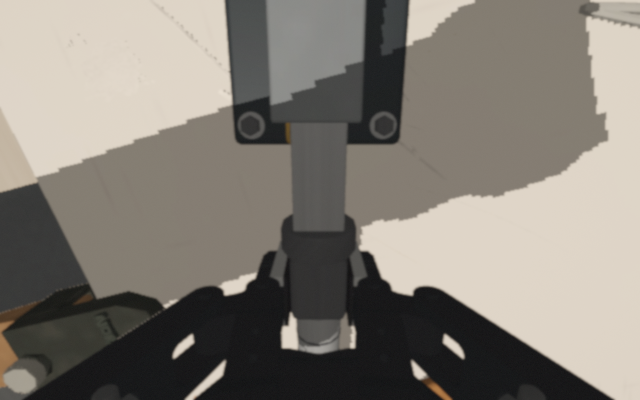

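>>> {"op": "move_arm", "data": {"commands": [{"claw":-1,"travel":[0,0,-0.1],"turn":0},{"claw":-1,"travel":[0,0,-0.1],"turn":0},{"claw":-1,"travel":[0,0,0],"turn":0}]}}

```text
time: 10.8
ee_pos: [0.4624, 0.0585, 0.2428]
tcp_rot: [-180.0, 0.0, 76.5]
wrist_force: [2.9, 2.3, -5.9]
opening: 0.0234
```

>>> {"op": "move_arm", "data": {"commands": [{"claw":-1,"travel":[0.2,0,0],"turn":0},{"claw":-1,"travel":[0.2,0,0],"turn":0},{"claw":-1,"travel":[0,0,0],"turn":0}]}}

```text
time: 11.05
ee_pos: [0.4633, 0.0623, 0.2429]
tcp_rot: [-180.0, 0.1, 76.4]
wrist_force: [1.7, -4.1, -5.5]
opening: 0.0234
```

>>> {"op": "move_arm", "data": {"commands": [{"claw":-1,"travel":[0.3,0,0],"turn":0},{"claw":-1,"travel":[0.3,0,0],"turn":0},{"claw":-1,"travel":[0.3,0,0],"turn":0}]}}

```text
time: 11.3
ee_pos: [0.4654, 0.0709, 0.2429]
tcp_rot: [-180.0, 0.1, 76.4]
wrist_force: [1.3, -7.0, -4.2]
opening: 0.0235
```

>>> {"op": "move_arm", "data": {"commands": [{"claw":-1,"travel":[0.3,0,0],"turn":0},{"claw":-1,"travel":[0.3,0,0],"turn":0},{"claw":-1,"travel":[0.3,0,0],"turn":0}]}}

```text
time: 11.55
ee_pos: [0.4673, 0.079, 0.2433]
tcp_rot: [180.0, 0.2, 76.4]
wrist_force: [-1.2, -16.1, 1.4]
opening: 0.0236
```

```bash
python3 meas.py w17 | head -2
```

```text
t 11.55 p [0.4673 0.079  0.2433] rpy [179.99   0.25  76.4 ] F [ -1.2 -16.1   1.4] T [-3.28  0.43 -0.02] op 0.0236
t 11.6 p [0.4674 0.0793 0.2433] rpy [179.99   0.22  76.41] F [ -1.  -10.6   0.6] T [-2.4   0.26 -0.08] op 0.0234
```

View pics/w17.png

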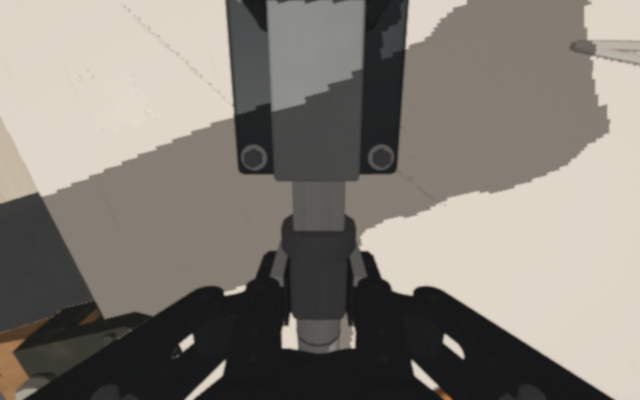

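>>> {"op": "move_arm", "data": {"commands": [{"claw":-1,"travel":[0,0,-0.05],"turn":0},{"claw":-1,"travel":[0,0,0],"turn":0}]}}

```text
time: 11.77
ee_pos: [0.4675, 0.0795, 0.2436]
tcp_rot: [-180.0, 0.1, 76.4]
wrist_force: [1.9, -5.7, -4.6]
opening: 0.0238
```

>>> {"op": "move_arm", "data": {"commands": [{"claw":-1,"travel":[0.2,0,0],"turn":0},{"claw":-1,"travel":[0,0,0],"turn":0}]}}

```text
time: 11.93
ee_pos: [0.468, 0.0814, 0.2436]
tcp_rot: [-180.0, 0.1, 76.4]
wrist_force: [1.4, -6.6, -3.6]
opening: 0.0235
```

>>> {"op": "move_arm", "data": {"commands": [{"claw":-1,"travel":[0.2,0,-0.02],"turn":0},{"claw":-1,"travel":[0.2,0,0],"turn":0},{"claw":-1,"travel":[0,0,0],"turn":0}]}}

```text
time: 12.18
ee_pos: [0.4689, 0.0853, 0.2438]
tcp_rot: [-180.0, 0.1, 76.4]
wrist_force: [0.3, -6.9, -2.9]
opening: 0.0235
```

>>> {"op": "move_arm", "data": {"commands": [{"claw":-1,"travel":[0.2,0,-0.02],"turn":0},{"claw":-1,"travel":[0.2,0,0],"turn":0},{"claw":-1,"travel":[0,0,0],"turn":0}]}}

```text
time: 12.43
ee_pos: [0.4698, 0.0892, 0.2441]
tcp_rot: [-180.0, 0.1, 76.4]
wrist_force: [0.8, -6.3, -3.2]
opening: 0.0236
```

```bash
python3 meas.py w18 | head -2
```

```text
t 12.43 p [0.4698 0.0892 0.2441] rpy [-1.800e+02  1.200e-01  7.643e+01] F [ 0.8 -6.3 -3.2] T [-1.67 -0.12 -0.07] op 0.0236
t 12.48 p [0.4698 0.0892 0.2441] rpy [1.800e+02 1.100e-01 7.643e+01] F [ 1.7 -7.  -2.9] T [-1.55 -0.07 -0.06] op 0.0234
```

View pics/w18.png

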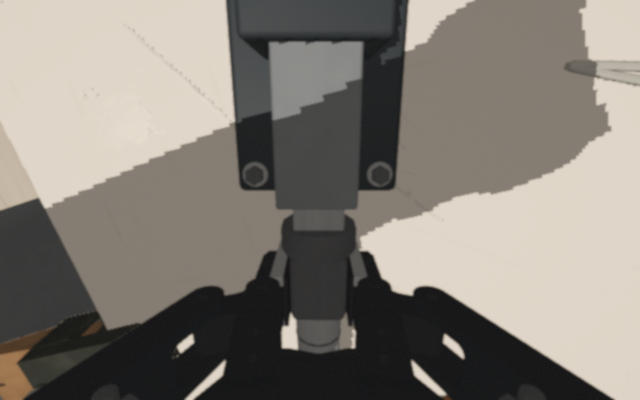

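>>> {"op": "move_arm", "data": {"commands": [{"claw":-1,"travel":[0.2,0,0],"turn":0},{"claw":-1,"travel":[0.2,0,0],"turn":0},{"claw":-1,"travel":[0,0,0],"turn":0}]}}

```text
time: 12.73
ee_pos: [0.4707, 0.093, 0.2442]
tcp_rot: [180.0, 0.1, 76.4]
wrist_force: [-0.8, -8.6, -0.5]
opening: 0.0234
```

>>> {"op": "move_arm", "data": {"commands": [{"claw":-1,"travel":[0.1,0,0],"turn":0},{"claw":-1,"travel":[0,0,0],"turn":0}]}}

```text
time: 12.9
ee_pos: [0.471, 0.0939, 0.2442]
tcp_rot: [180.0, 0.1, 76.4]
wrist_force: [0.2, -8.9, -2.1]
opening: 0.0236
```

>>> {"op": "move_arm", "data": {"commands": [{"claw":-1,"travel":[0.1,0,0],"turn":0},{"claw":-1,"travel":[0,0,0],"turn":0}]}}

```text
time: 13.07
ee_pos: [0.4712, 0.0948, 0.2442]
tcp_rot: [180.0, 0.1, 76.4]
wrist_force: [0.4, -9.8, -1.3]
opening: 0.0237
```

```bash
python3 meas.py w19 | head -2
```

```text
t 13.07 p [0.4712 0.0948 0.2442] rpy [1.7999e+02 1.5000e-01 7.6420e+01] F [ 0.4 -9.8 -1.3] T [-1.96  0.07 -0.05] op 0.0237
t 13.12 p [0.4712 0.0948 0.2443] rpy [1.7999e+02 1.4000e-01 7.6420e+01] F [ 0.5 -7.8 -1.6] T [-2.01 -0.   -0.06] op 0.0237
```

View pics/w19.png

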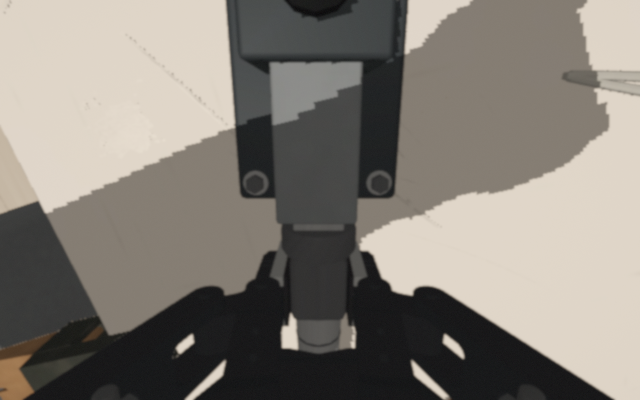

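>>> {"op": "move_arm", "data": {"commands": [{"claw":-1,"travel":[0.05,0,0],"turn":0},{"claw":-1,"travel":[0,0,0],"turn":0}]}}

```text
time: 13.28
ee_pos: [0.4713, 0.0952, 0.2442]
tcp_rot: [180.0, 0.1, 76.4]
wrist_force: [-0.4, -8.7, -1.3]
opening: 0.0233
```

>>> {"op": "move_arm", "data": {"commands": [{"claw":-1,"travel":[0.05,0,-0.02],"turn":0},{"claw":-1,"travel":[0,0,0],"turn":0}]}}

```text
time: 13.45
ee_pos: [0.4713, 0.096, 0.2443]
tcp_rot: [-180.0, 0.1, 76.4]
wrist_force: [-0.6, -6.1, -1.3]
opening: 0.0235
```

```bash
python3 meas.py w20 | head -2
python3 -c "
import cv2
a=cv2.imread('pics/w20.png')[90:250,250:390];cv2.imwrite('pics/w20z.png',cv2.resize(a,None,fx=3.7,fy=3.7,interpolation=cv2.INTER_CUBIC)[:600,:800])"
```

```text
t 13.45 p [0.4713 0.096  0.2443] rpy [-1.7997e+02  8.0000e-02  7.6440e+01] F [-0.6 -6.1 -1.3] T [-1.38  0.19 -0.06] op 0.0235
t 13.5 p [0.4713 0.0961 0.2443] rpy [-1.7997e+02  8.0000e-02  7.6440e+01] F [-1.1 -6.4 -1.7] T [-1.44  0.23 -0.08] op 0.0234
```

View pics/w20z.png

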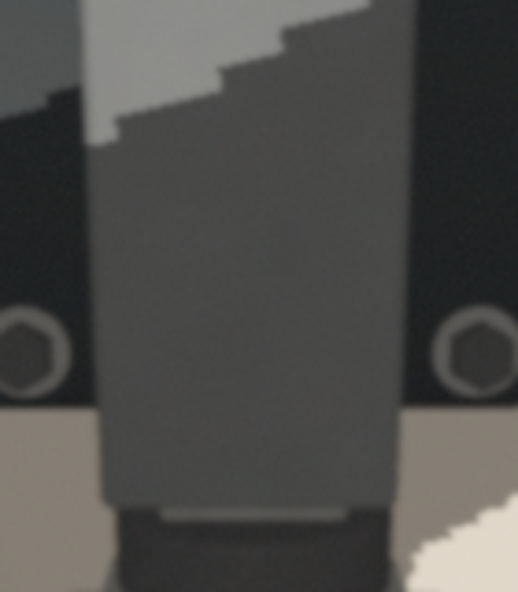

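```bash
python3 - <<'E'
from h import *
d=load('w20'); T=np.array([.4713,.096,0]); X=axes(76.44)
for p,z in [((317,226.5),.105),((317,230.7),.1)]: print(np.round((X@(onz(d,*p,z)-T))[:2]*1000,1))
d=load('w16'); T=np.array([.4626,.0586,0])
im=cv2.imread('pics/w16.png').astype(int).sum(2); print(im[110:130,300].tolist(),im[225:240,318].tolist())
im=cv2.imread('pics/w20.png').astype(int).sum(2); print(im[215:240,318].tolist())
E
```

```text
[29.8 -0.2]
[26.1 -0.2]
[215, 212, 213, 213, 212, 212, 210, 213, 211, 208, 203, 195, 215, 251, 270, 271, 270, 271, 268, 266] [267, 267, 266, 269, 261, 241, 195, 154, 135, 131, 131, 130, 135, 141, 152]
[213, 212, 210, 215, 212, 213, 214, 213, 213, 212, 212, 216, 239, 257, 249, 209, 160, 137, 132, 129, 135, 138, 145, 156, 160]
```

>>> {"op": "move_arm", "data": {"commands": [{"claw":-1,"travel":[0.05,0,0],"turn":0},{"claw":-1,"travel":[0,0,0],"turn":0}], "squeeze": 20}}

```text
time: 13.67
ee_pos: [0.4714, 0.0966, 0.2443]
tcp_rot: [-180.0, 0.1, 76.4]
wrist_force: [-0.6, -6.8, -2.4]
opening: 0.0236
```

>>> {"op": "move_arm", "data": {"commands": [{"claw":-1,"travel":[0.05,0,0],"turn":0},{"claw":-1,"travel":[0,0,0],"turn":0}]}}

```text
time: 13.83
ee_pos: [0.4715, 0.097, 0.2444]
tcp_rot: [-180.0, 0.1, 76.4]
wrist_force: [-1.5, -5.1, -1.0]
opening: 0.0235
```

```bash
python3 meas.py w21 | head -2; python3 - <<'E'
from h import *
snap('side','s21.png')
a=cv2.imread('pics/s21.png')[180:260,310:370]; cv2.imwrite('pics/s21z.png',cv2.resize(a,None,fx=7,fy=7,interpolation=cv2.INTER_CUBIC))
a=cv2.imread('pics/w21.png')[90:250,250:390];cv2.imwrite('pics/w21z.png',cv2.resize(a,None,fx=3.7,fy=3.7,interpolation=cv2.INTER_CUBIC))
snap('top','t21.png')
a=cv2.imread('pics/t21.png')[150:250,250:350];cv2.imwrite('pics/t21z.png',cv2.resize(a,None,fx=6,fy=6,interpolation=cv2.INTER_CUBIC))
E
```

```text
t 13.83 p [0.4715 0.097  0.2444] rpy [-1.7997e+02  9.0000e-02  7.6450e+01] F [-1.5 -5.1 -1. ] T [-1.44  0.3  -0.01] op 0.0235
t 13.88 p [0.4715 0.097  0.2444] rpy [-1.7997e+02  9.0000e-02  7.6450e+01] F [-1.5 -6.1  0.1] T [-1.49  0.27 -0.02] op 0.0232
```

View pics/w21z.png

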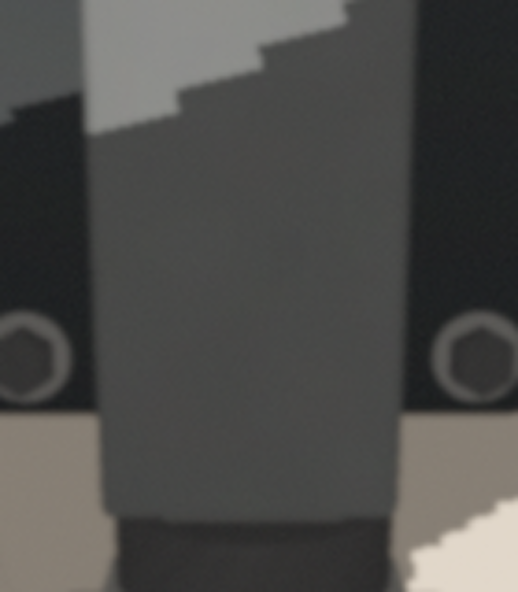

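View pics/t21z.png

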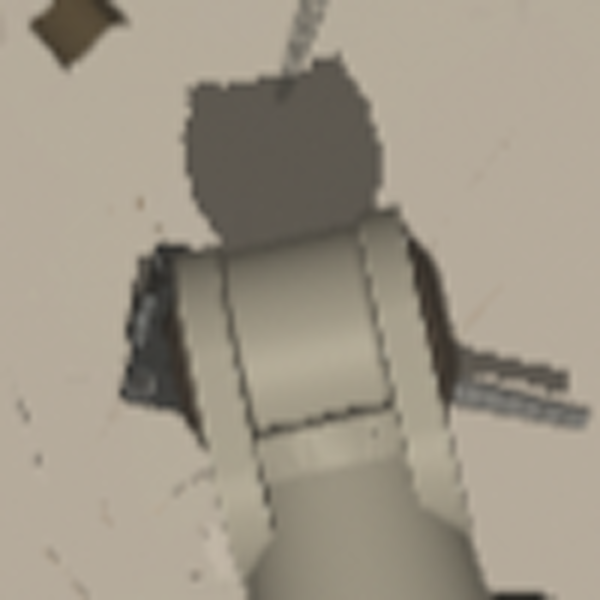

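>>> {"op": "move_arm", "data": {"commands": [{"claw":-1,"travel":[-0.1,0,0],"turn":0},{"claw":-1,"travel":[0,0,0],"turn":0}]}}

```text
time: 14.15
ee_pos: [0.4714, 0.0966, 0.2444]
tcp_rot: [-180.0, -0.1, 76.5]
wrist_force: [-0.6, 0.5, -2.5]
opening: 0.0239
```

>>> {"op": "move_arm", "data": {"commands": [{"claw":-1,"travel":[-0.05,0,0],"turn":0},{"claw":-1,"travel":[0,0,0],"turn":0}]}}

```text
time: 14.32
ee_pos: [0.4715, 0.0963, 0.2444]
tcp_rot: [-180.0, -0.1, 76.5]
wrist_force: [-0.7, 5.5, -2.1]
opening: 0.0234
```

>>> {"op": "move_arm", "data": {"commands": [{"claw":-1,"travel":[-0.05,0,0],"turn":0},{"claw":-1,"travel":[0,0,0],"turn":0}]}}

```text
time: 14.48
ee_pos: [0.4714, 0.0958, 0.2444]
tcp_rot: [-180.0, -0.1, 76.5]
wrist_force: [-0.3, 4.9, -2.9]
opening: 0.0235
```

>>> {"op": "move_arm", "data": {"commands": [{"claw":-1,"travel":[-0.05,0,0],"turn":0},{"claw":-1,"travel":[0,0,0],"turn":0}]}}

```text
time: 14.65
ee_pos: [0.4713, 0.0952, 0.2443]
tcp_rot: [-180.0, -0.1, 76.5]
wrist_force: [0.3, 5.2, -2.3]
opening: 0.0237
```

>>> {"op": "move_arm", "data": {"commands": [{"claw":-1,"travel":[-0.05,0,0],"turn":0},{"claw":-1,"travel":[0,0,0],"turn":0}]}}

```text
time: 14.82
ee_pos: [0.4712, 0.0949, 0.2444]
tcp_rot: [-180.0, -0.1, 76.5]
wrist_force: [1.1, 7.8, -3.7]
opening: 0.0234
```

>>> {"op": "move_arm", "data": {"commands": [{"claw":-1,"travel":[-0.05,0,0],"turn":0},{"claw":-1,"travel":[0,0,0],"turn":0}]}}

```text
time: 14.98
ee_pos: [0.4712, 0.0947, 0.2444]
tcp_rot: [-180.0, -0.2, 76.5]
wrist_force: [0.7, 10.7, -3.9]
opening: 0.0232
```

```bash
python3 meas.py w22 | head -2; python3 - <<'E'
from h import *
a=cv2.imread('pics/w22.png')[90:250,250:390];cv2.imwrite('pics/w22z.png',cv2.resize(a,None,fx=3.7,fy=3.7,interpolation=cv2.INTER_CUBIC))
for f in ('w20','w21','w22'):
    im=cv2.imread(f'pics/{f}.png').astype(int).sum(2); print(im[215:240,318].tolist())
E
```

```text
t 14.98 p [0.4712 0.0947 0.2444] rpy [-1.7999e+02 -1.6000e-01  7.6510e+01] F [ 0.7 10.7 -3.9] T [ 1.65 -0.25 -0.04] op 0.0232
t 15.03 p [0.4712 0.0947 0.2444] rpy [-1.80e+02 -1.60e-01  7.65e+01] F [ 1.8 10.2 -4.5] T [ 1.65 -0.25 -0.07] op 0.0236
[213, 212, 210, 215, 212, 213, 214, 213, 213, 212, 212, 216, 239, 257, 249, 209, 160, 137, 132, 129, 135, 138, 145, 156, 160]
[213, 213, 215, 212, 210, 210, 213, 212, 215, 215, 214, 213, 210, 209, 205, 186, 164, 137, 133, 132, 134, 139, 147, 155, 163]
[210, 210, 213, 209, 211, 209, 211, 214, 211, 213, 233, 258, 265, 262, 232, 184, 141, 132, 129, 131, 135, 140, 153, 156, 155]
```

View pics/w22z.png

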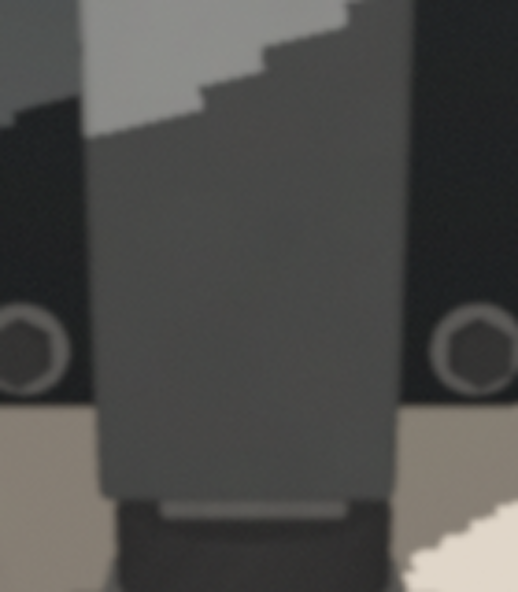

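>>> {"op": "move_arm", "data": {"commands": [{"claw":-1,"travel":[0.1,0,0],"turn":0},{"claw":-1,"travel":[0.1,0,0],"turn":0},{"claw":-1,"travel":[0,0,0],"turn":0}]}}

```text
time: 15.28
ee_pos: [0.4714, 0.0957, 0.2444]
tcp_rot: [180.0, 0.1, 76.4]
wrist_force: [-1.0, -1.1, -0.5]
opening: 0.0235
```

>>> {"op": "move_arm", "data": {"commands": [{"claw":-0.4,"travel":[0,0,0],"turn":0},{"claw":-0.3,"travel":[0,0,0],"turn":0},{"claw":-0.1,"travel":[0,0,0],"turn":0},{"claw":0.2,"travel":[0,0,0],"turn":0},{"claw":0.5,"travel":[0,0,0],"turn":0}]}}

```text
time: 15.7
ee_pos: [0.4715, 0.0959, 0.2444]
tcp_rot: [180.0, -0.0, 76.5]
wrist_force: [0.5, -1.6, 0.6]
opening: 0.0614
```

>>> {"op": "move_arm", "data": {"commands": [{"claw":0.6,"travel":[0,0,0],"turn":0},{"claw":0.6,"travel":[0,0,-1],"turn":0},{"claw":0.6,"travel":[0,0,-2],"turn":0},{"claw":0.6,"travel":[0,0,-3],"turn":0},{"claw":0.6,"travel":[0,0,-3],"turn":0}]}}

```text
time: 16.12
ee_pos: [0.4711, 0.0958, 0.3356]
tcp_rot: [-179.9, 0.0, 76.5]
wrist_force: [1.3, 0.5, 0.2]
opening: 0.0683
```

>>> {"op": "move_arm", "data": {"commands": [{"claw":0.6,"travel":[-0.5,-3.5,0],"turn":0},{"claw":0.6,"travel":[-0.5,-3.5,0],"turn":0},{"claw":0.6,"travel":[0,-3.5,1],"turn":0},{"claw":0.6,"travel":[0,-3.5,2],"turn":0},{"claw":0.6,"travel":[0,0,0],"turn":0}]}}

```text
time: 16.53
ee_pos: [0.3278, 0.1188, 0.3009]
tcp_rot: [-179.7, 0.2, 76.5]
wrist_force: [-0.2, 0.1, 1.1]
opening: 0.0686
```

```bash
python3 meas.py w23 | head -2; python3 - <<'E'
from h import *
d=load('w23'); h=axes(76.5)
M=np.array([.4776+.0,.1227,.09]); # mouth
c=proj(d,M+.036*h[0]-.015*h[1]); print(c)
im=cv2.imread('pics/w23.png'); x,y=int(c[0]),int(c[1]); 
a=im[max(0,y-60):y+60,max(0,x-80):min(640,x+80)];cv2.imwrite('pics/w23z.png',cv2.resize(a,None,fx=5,fy=5,interpolation=cv2.INTER_CUBIC))
E
```

```text
t 16.53 p [0.3278 0.1188 0.3009] rpy [-179.66    0.18   76.53] F [-0.2  0.1  1.1] T [-0.06 -0.04  0.01] op 0.0686
t 16.58 p [0.3302 0.119  0.3031] rpy [-1.7989e+02  6.0000e-02  7.6570e+01] F [ 1.4 -0.2 -0.1] T [-0.01 -0.    0.  ] op 0.0683
[560.73289943  99.53688995]
```

View pics/w23z.png

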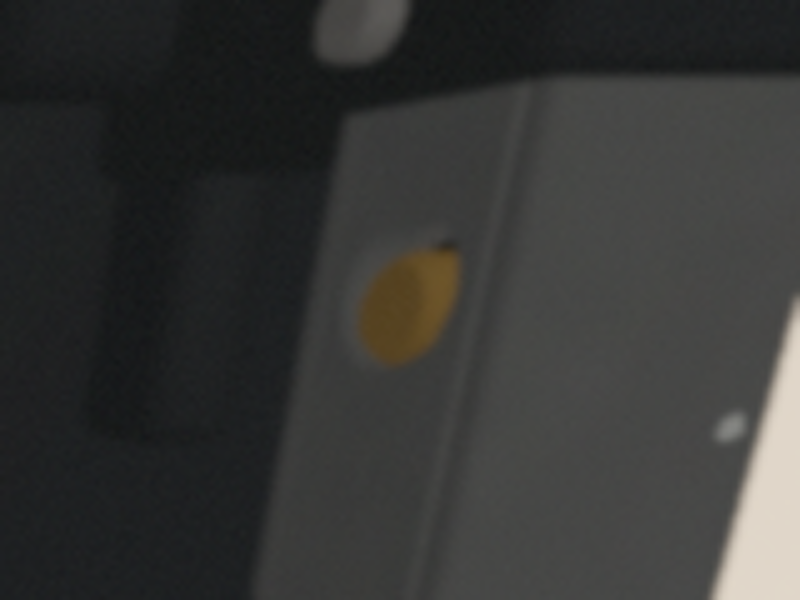

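View pics/w23.png

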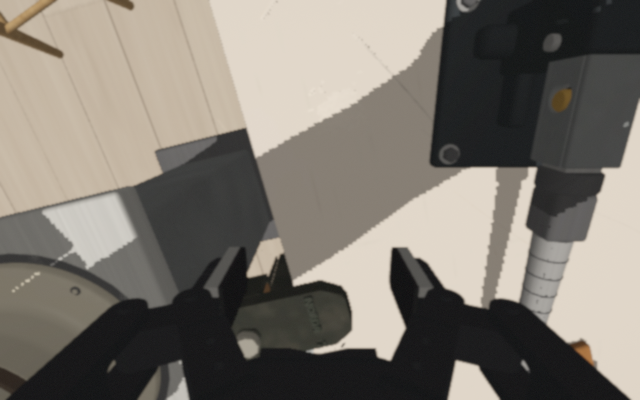

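The brass button stands proud in the window (about column 560, row 99). The collar sits just off the mouth and the gripper is clear.

```bash
python3 - <<'E'
from h import *
st(); print(bot.job_done())
E
```

```text
t 16.58 p [0.3302 0.119  0.3031] rpy [-1.7989e+02  6.0000e-02  7.6570e+01] F [ 1.4 -0.2 -0.1] T [-0.01 -0.    0.  ] op 0.0683
the job is handed in; nothing more can be done
None
```

The mandrel is mounted in the holder with its button out through the window, and I handed the job in at about 16.6 s; no verdict is reported.

**What I did:**
- I lifted the mandrel by its tang with the pads pressing the button flush, and slid it in until the rim had caught the button.
- I then let go, gripped the grip block with 20–25 N and slid it home. The highest axial push the wrist force showed was about 16 N. Raising the grip 0.5 mm then brought it down to about 6 N.

**Last checks:**
- **Click:** a gentle pull back was stopped. The force rose from about 5 N to about 10.7 N while the mandrel barely moved.
- **Button:** after letting go, the wrist picture shows the brass button standing proud in the window. I judged that it is fully out by eye, not by measurement.
- **Release:** the gripper is clear, and the wrist force is near zero.
- **Bystanders:** I did not re-measure the other things on the bench. The arm did not go near them or show a contact force.

**Disagreement:** the camera put the mouth about 1 mm farther from the gripper than the distance moved implied. The collar-to-mouth gap therefore read between 2.9 and 3.7 mm just before the last 1 mm or so of sliding. I went by feel instead.

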